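# Reset the range's gas safety box and hold its key turned

## Task

The range's gas safety box has tripped. Pull its sprung lever all the way towards the front of the box and ease it slowly back to rest without letting it snap; then take the key with the thin flat head from the wooden stand, push it fully home in the box's lock, working it past the sticky pins, and turn it a quarter turn clockwise as far as it goes. Finish while still gripping the key and holding it turned against its spring, and leave the other keys and everything else on the counter where they are.

Things in the scene. Friction and masses are not known exactly. Their poses are not given: they have to be found in the camera images.
- gas_box: grey steel box fixed to the counter, 150 (x) x 300 (y) x 80 mm high. Origin: centre of its underside; x points from its front (a louvred side face, nearest the robot) to its back, z up. The lever stands on its +y half, the lock is in the steel top plate of its -y half.
- lever (a joint): angle of the sprung lever, rad: 0 at rest (leaning 0.5 rad to the box's +x), growing as the knob is pulled over the top to the box's front (-x), to the stop at 1.0 (leaning 0.5 rad to -x). Hinge axis along the box's y. The spring always pulls it back: about 2.5 N at the knob at rest, 6 N at the stop; let go, it snaps back.
- lever_knob (a point): centre of the lever's grip, a black barrel along the box's y, 32 mm long, 22 mm in diameter, on an 8 mm rod, 90 mm from the hinge; at rest 174 mm above the counter. Pinched from above by its two ends (fingers closing along the box's y) it pivots between the pads as the lever swings.
- lever_hinge (a point): point on the lever's hinge axis, in line with the rod, 95 mm above the counter (15 mm above the box top), at x = 0, y = +85 mm in the box's frame. Axes are those of the box.
- box_key: the key that fits: loose, 45 g, upright in the stand, told by its thin flat black head, 34 (x) x 10 (y) x 36 mm high (z 40 to 76 mm above the tip). Round 5 mm steel shank; at its end a bit 16 wide (x) x 5 thick (y) x 9 mm high, lower edge rounded. Origin: the tip, on the axis; z up. A half turn about z gives the same key.
- key_tip (a point): the tip of that key (bottom of the bit, on the axis); in the stand it is 15 mm above the counter, the head resting on the stand's top
- key_head (a point): centre of the head of that key, 58 mm above its tip; pinch it here from above across its 10 mm thickness (fingers closing along the key's y). The fingertips must stay above the head's lower edge, 18 mm below this point, when it is in the stand
- keyhole (a point): centre of the key slot's mouth in the box's steel top plate, 80 mm above the counter, at x = 0, y = -75 mm in the box's frame, whose axes it has. The slot is 18 mm long (box x) x 7 mm wide (box y), through the fixed 8 mm plate, mouth bevelled 2.5 mm. Enter with the key upright, its x along the box's x. The tip meets the lock's floor 20 mm below the mouth.
- cylinder (a joint): angle of the lock cylinder, rad: 0 at rest, growing clockwise seen from above to its stop at 1.45; the key turns 0.12 more (play), 1.57 in all. A spring turns it back when let go (0.03 Nm at rest, 0.1 Nm at the stop). A small black pointer on the plate, 30 mm from the slot (box's -y side at rest), turns with it.
- pin_a (a joint): one of two sticky sprung pins that stand into the slot 4 mm below its mouth, one from each long side: m, 0 standing out, to 0.003 pushed aside. They catch the key with its tip 4 to 7 mm down and yield to roughly 6 to 12 N of push, more easily with a small twist to and fro (0.07 rad). Beyond a little play the key turns only with its tip at least 17 mm down.
- key_stand: wooden block fixed to the counter, 180 (x) x 60 (y) x 55 mm high, with three 20 x 9 mm pockets in its top along its x, 60 mm apart, each with one key upright in it. Which key is in which pocket changes. Origin: centre of its underside.
- round_key: another key in the stand, with a round black head 26 mm in diameter, 30 mm high; leave it alone. Origin: its tip.
- square_key: another key in the stand, with a square black head 25 x 25 x 26 mm; leave it alone. Origin: its tip.
- mug: white mug, 80 mm in diameter, 90 mm high; bystander. Origin: centre of its underside.
- pepper_mill: dark wooden pepper mill, 52 mm in diameter, 170 mm high; bystander. Origin: centre of its underside.
- bowl: white bowl, 110 mm in diameter, 50 mm high; bystander. Origin: centre of its underside.
- salt_jar: squat glass salt jar with a steel lid, 60 mm in diameter, 50 mm high; bystander. Origin: centre of its underside.
- wooden_spoon: wooden spoon lying on the counter; bystander. Origin: on its underside.
Mind the look-alikes: they are no part of the job. Several things have the shape of the box_key; the one meant has the colours described above.

How it is judged (in metres and radians):
On the way, in this order (a step that is already met when the one before it is completed fails the run):
1. the lever is pulled through its full stroke (value of joint lever above 0.9 rad), for 0.1 s.
2. the lever is eased back to rest (value of joint lever below 0.12 rad), for 0.2 s.
3. the flat-headed key is pushed fully home in the lock (z of key_tip in the frame of keyhole below -0.0165 m and horizontal distance between key_tip and keyhole below 0.005 m and angle between box_key's own z axis and vertical below 0.2 rad), for 0.1 s.
4. the key has turned the cylinder a quarter turn (value of joint cylinder above 1.25 rad), for 0.2 s.
At the end, for the whole second after the job is handed in: The flat-headed key's tip is at least 16.5 mm below the lock's mouth and within 5 mm of its axis, the key upright (0.2 rad), the cylinder held at more than 1.25 rad, the fingers pressing on the key with more than 2 N, the lever back below 0.12 rad, and every bystander within 30 mm of its start (all of step 3 and value of joint cylinder above 1.25 rad and contact force between the fingers and box_key above 2 N and value of joint lever below 0.12 rad and distance of each of round_key, square_key, mug, pepper_mill, bowl, salt_jar, wooden_spoon from where it was at the start of the episode below 0.03 m); the arm keeps its last pose, push and grip.
It fails at once if the lever snaps back (faster than 2 rad/s while still more than 0.2 rad from rest) (velocity of joint lever below -2 rad/s and value of joint lever above 0.2 rad).
It fails at once if another key or a bystander is moved by more than 30 mm (distance of any of round_key, square_key, mug, pepper_mill, bowl, salt_jar, wooden_spoon from where it was at the start of the episode above 0.03 m).
It also fails if it takes over 72 s, if anything falls off the work surface, if the arm or the gripper's body presses on something with over 40 N, if the wrist force passes 120 N, or if a joint passes its speed limit or range.

## Robot

A 6-joint arm with a two-finger parallel gripper is mounted at the origin on the work surface. World frame = base frame: x ahead of the robot, y to its left, z up, the work surface at z = 0. Lengths are in m, angles in degrees, forces in N, time in s.
With the tool pointing down it reaches from about 0.35 to 0.875 m from the base axis. Payload 4.2 kg.
Tool frame: the origin (TCP) lies midway between the tips of the shut fingers; the grasp point (between the pads) lies 19 mm behind it; z points along the fingers, y is the line along which they close (so a half turn about z gives the same grasp; the last joint's range is limited). The gripper opens to 87 mm and grips with 3 to 60 N. Pads are 19 mm wide; open, the fingers measure 117 mm over their backs; the gripper's body (75 mm by 190 mm) begins 51 mm behind the grasp point.
Start: joints at [-59.324, 22.042, 0.453, 0, -68.411, -14.817], TCP at [0.171, -0.601, 0.223] pointing down, gripper open.
Joint ranges: [-179.83, 179.83], [-69.29, 118.12], [-61.27, 80.66], [-181.25, 117.63], [-171.15, -9.14], [-177.46, 177.46]. Speed limits (degrees/s): [159.86, 159.86, 180, 180, 180, 180].

## Interface

Orientations are given as a 3x3 rotation matrix whose columns are the frame's x, y, z axes.
In Python, from station import * gives the robot as it stands. The module is installed in compiled form; this text tells all that it offers.
- The arm moves only by the tool servo_tool, never from a script. Its argument "deltas" is a list of rows, each an object of numbers: "tx", "ty", "tz": the shift along the tool's x, y, z in mm; "ax", "ay", "az": the turn, a rotation vector about the tool's x, y, z in rad; "claw": the finger opening in mm, from 0 to 87. In form: [{"tx": .., "ty": .., "tz": .., "ax": .., "ay": .., "az": .., "claw": ..}, ...]. A call has 1 to 12 rows; each row is the pose to reach, as a shift and turn from the pose commanded when the call began, along the tool's axes at that moment; what a row does not reach only later rows make up. A row lasts 1/12 s, in which the tool goes at most 41.7 mm and 7.16 degrees, less where a joint would pass 70% of its speed; a pose out of reach is approached as far as the arm can. A call with a gripper value outside its range is refused whole. The fingers move at their own pace and stop on an object; the grip force is fixed at half the most. Time passes only in rows, so rows that repeat a pose let the fingers close. It gives the time, the measured TCP pose, the force, the opening and the grip force at its end, in the units of the state.
- sense(): the state, without advancing time (a new reading comes with each control period).
- capture(name): name is "scene" or "top" or "wrist"; returns the picture (400x640x3 uint8, blue, green, red); there is no depth.
- calibration(name): a dict with "fx", "fy", "cx", "cy" (pixels), "cam_to_world" (4x4, takes a point from camera to world coordinates); the wrist camera has in their place "hand_eye" (4x4, takes a point from camera to tool coordinates, whose origin is the TCP and whose axes are the flange's). Camera axes: x right, y down, z forward; pixel columns grow to the right and rows downward; lengths in m; the calibration is good to about 2 mm. A picture is of the moment at which its call begins: read the wrist's pose just before it. calibration takes no time and is no camera call.
- finish_job(): hands the job in; it is judged then, once.
Trained networks look in the newest picture that a camera, given by its name, has taken for a name from the list of things; names that differ only in an ending like _2 or _b are one class to them, and where a whole thing is asked for, a point or a joint stands for the part that bears it (a point fixed in the world has none). Each returns a list of dicts, best first, with "confidence" (0 to 1); they miss things now and then, are a little off and sometimes report something else, mostly with a low value. They report only what shows in the picture. A call takes as long as a camera call. They do not tell look-alikes from the thing itself.
- recognise(label, camera): "xyz" ([x, y, z] in m, in the coordinates of the camera as it stood for that picture, good to about 4 mm: the middle of the surface that is visible of it).
- trace(label, camera): "mask" (400x640 bool, what is visible of it).
The state is a dict: "time_s": time; "joints": joint angles; "joint_velocities": joint speeds; "effort": joint torques, N m; "tcp_pos": TCP position; "ee_rot": TCP orientation; "wrist_force": force on the tool from outside, world axes, zero at the start; "moment": the same for the moment, N m; "gripper_width": opening from 0.0 (shut) to 1.0 (fully open); "gripper_force": force on a finger pad.
Only numpy, scipy, OpenCV 4.12 (cv2) and the standard library are available. Lean on these libraries where they do the work, as an engineer would, in place of code of your own. Each camera call takes 0.05 s, during which the arm holds its last target. There are 200 camera calls.

## Working session

There is one attempt and no reset: what is moved stays moved. The work goes in short steps, Python scripts to look and compute and a tool call to move; the robot and the scene stay as the last step left them, time stands still between calls to the robot, and variables do not carry over. Pictures are saved under pics/ and viewed, at most 10 in all, crops included, and the job is handed in when it is done.

Besides the shell and the picture viewer there is one more tool, called after "Call:" as a command line: name --argument value ..., lists and objects as JSON in quotes. servo_tool: Moves the arm, as the interface text tells. Its arguments: {"type":"object","properties":{"deltas":{"type":"array","items":{"type":"object","properties":{"tx":{"type":"number"},"ty":{"type":"number"},"tz":{"type":"number"},"ax":{"type":"number"},"ay":{"type":"number"},"az":{"type":"number"},"claw":{"type":"number"}}}}},"required":["deltas"]}

```bash
mkdir -p pics; cat > h.py <<'E'
from station import *
import numpy as np, cv2
def M(cam):
    c=calibration(cam); return c
def towor(cam,p,s=None):
    c=calibration(cam)
    if 'cam_to_world' in c: T=np.array(c['cam_to_world'])
    else:
        s=s or sense(); E=np.eye(4);E[:3,:3]=np.array(s['ee_rot']);E[:3,3]=s['tcp_pos'];T=E@np.array(c['hand_eye'])
    return (T@np.r_[p,1])[:3],T
def pix(cam,p,T):
    c=calibration(cam); q=np.linalg.inv(T)@np.r_[p,1]; return q[0]/q[2]*c['fx']+c['cx'],q[1]/q[2]*c['fy']+c['cy']
def ray(cam,u,v,T):
    c=calibration(cam); d=T[:3,:3]@np.array([(u-c['cx'])/c['fx'],(v-c['cy'])/c['fy'],1.]); return T[:3,3],d/np.linalg.norm(d)
def plane(cam,u,v,T,z):
    o,d=ray(cam,u,v,T); return o+d*(z-o[2])/d[2]
def tri(rays):
    A=np.zeros((3,3));b=np.zeros(3)
    for o,d in rays:
        P=np.eye(3)-np.outer(d,d);A+=P;b+=P@o
    x=np.linalg.solve(A,b); return x,[np.linalg.norm((np.eye(3)-np.outer(d,d))@(x-o)) for o,d in rays]
E
python3 - <<'E'
from h import *
s=sense();print(s['tcp_pos'],np.round(s['ee_rot'],3).tolist(),s['gripper_width'])
for cam in ('scene','top'):
    im=capture(cam);cv2.imwrite(f'pics/{cam}0.png',im)
    _,T=towor(cam,[0,0,0]);print(cam,np.round(T,3).tolist(),calibration(cam)['fx'])
    for l in ('gas_box','lever_knob','box_key','round_key','square_key','key_stand','mug','pepper_mill','bowl','salt_jar','wooden_spoon'):
        for r in recognise(l,cam)[:4]:
            w,_=towor(cam,r['xyz']);print(cam,l,round(r['confidence'],2),np.round(w,3),np.round(pix(cam,w,T)))
E
```

```text
[ 0.17063795 -0.6006246   0.22145809] [[-0.962, -0.273, -0.001], [-0.273, 0.962, 0.002], [0.0, 0.002, -1.0]] 0.9986127616686037
scene [[0.845, 0.437, -0.308, 0.848], [0.534, -0.674, 0.511, -0.579], [0.016, -0.596, -0.803, 0.854], [0.0, 0.0, 0.0, 1.0]] 363.59901643065507
scene gas_box 0.59 [0.603 0.034 0.085] [360. 176.]
scene lever_knob 0.53 [0.603 0.04  0.081] [361. 175.]
scene lever_knob 0.32 [ 0.513 -0.329  0.056] [253. 265.]
scene box_key 0.69 [ 0.555 -0.314  0.087] [269. 263.]
scene box_key 0.68 [ 0.46  -0.233  0.065] [260. 224.]
scene box_key 0.62 [ 0.663 -0.379  0.071] [292. 314.]
scene box_key 0.47 [ 0.508 -0.41   0.064] [228. 290.]
scene square_key 0.67 [ 0.43  -0.326  0.084] [225. 242.]
scene mug 0.86 [ 0.718 -0.272  0.048] [338. 291.]
scene pepper_mill 0.63 [ 0.764 -0.046  0.105] [402. 219.]
scene bowl 0.74 [0.333 0.315 0.03 ] [329. 102.]
scene bowl 0.55 [0.617 0.159 0.177] [390. 127.]
scene salt_jar 0.77 [ 0.631 -0.149  0.055] [334. 234.]
scene wooden_spoon 0.74 [ 0.56  -0.473  0.013] [231. 333.]
top [[-0.025, -0.983, 0.181, 0.373], [-1.0, 0.022, -0.017, -0.079], [0.012, -0.181, -0.983, 1.09], [0.0, 0.0, 0.0, 1.0]] 363.6019978167976
top lever_knob 0.61 [0.612 0.159 0.182] [221. 168.]
top lever_knob 0.57 [ 0.538 -0.47   0.012] [444. 202.]
top box_key 0.48 [ 0.459 -0.227  0.078] [369. 228.]
top box_key 0.42 [ 0.503 -0.408  0.069] [431. 211.]
top box_key 0.4 [ 0.54  -0.223  0.076] [366. 200.]
top round_key 0.52 [ 0.487 -0.311  0.085] [398. 217.]
top round_key 0.44 [0.611 0.159 0.183] [221. 168.]
top square_key 0.58 [ 0.43  -0.315  0.082] [401. 238.]
top key_stand 0.7 [ 0.494 -0.301  0.055] [393. 216.]
top mug 0.61 [ 0.723 -0.277  0.047] [379. 140.]
top pepper_mill 0.37 [0.586 0.076 0.079] [260. 186.]
top bowl 0.76 [0.341 0.307 0.024] [181. 275.]
top salt_jar 0.88 [ 0.628 -0.137  0.046] [334. 173.]
top wooden_spoon 0.88 [ 0.535 -0.47   0.014] [445. 203.]
```

View pics/scene0.png

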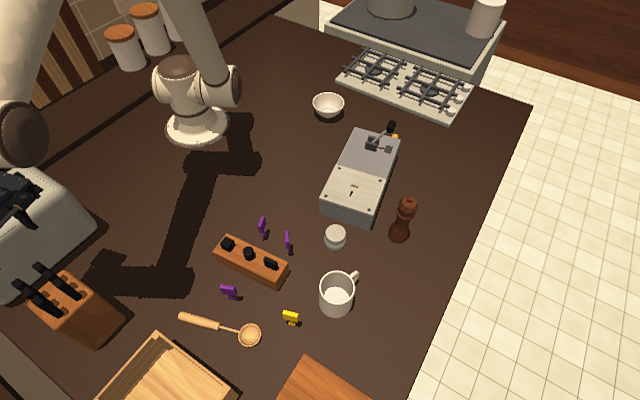

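View pics/top0.png

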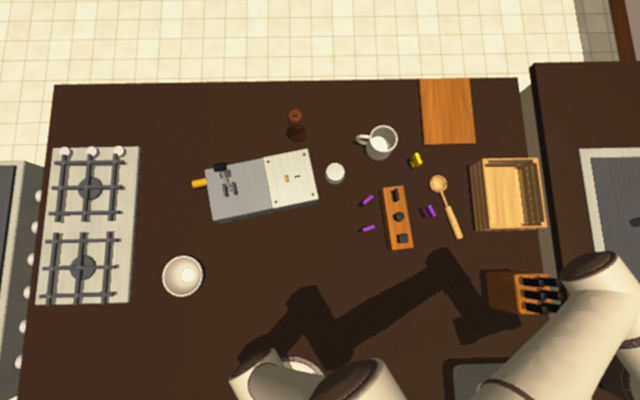

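The scene shows the box at (360,178), with its lever knob at (391,127). The stand is at (252,260). Things that could pass for the flat key: black flat head in the stand (271,263); purple keys (262,225), (287,240) and (229,291); yellow key (290,317). The black round and square heads (249,253) and (227,242) are the other two in the stand. I choose the black one at (271,263), and I'll check it in a wrist crop.

```bash
python3 - <<'E'
from h import *
print(np.round(calibration('wrist')['hand_eye'],3).tolist(),calibration('wrist')['fx'])
s=sense();R=np.array(s['ee_rot'])
for t in ([0.46,-0.30,0.36],[0.53,0.06,0.42]):
    print(R.T@(np.array(t)-s['tcp_pos'])*1000)
E
```

```text
[[-0.001, -0.965, -0.263, 0.072], [1.0, -0.0, -0.001, 0.001], [0.001, -0.263, 0.965, -0.161], [0.0, 0.0, 0.0, 1.0]] 316.7847172346001
[-360.47414759  210.69918593 -137.45271953]
[-526.18436254  537.86869686 -197.45468431]
```

Call:
servo_tool --deltas '[{"tx":-30,"ty":18,"tz":-12},{"tx":-60,"ty":36,"tz":-24},{"tx":-90,"ty":54,"tz":-36},{"tx":-120,"ty":70,"tz":-48},{"tx":-150,"ty":88,"tz":-60},{"tx":-180,"ty":106,"tz":-72},{"tx":-215,"ty":124,"tz":-85},{"tx":-250,"ty":145,"tz":-97},{"tx":-285,"ty":165,"tz":-110},{"tx":-315,"ty":182,"tz":-110},{"tx":-340,"ty":195,"tz":-110},{"tx":-340,"ty":195,"tz":-110}]'

```text
schema error: expected keys tx, ty, tz, ax, ay, az, claw
```

```bash
python3 - <<'E'
from h import *
s=sense();print(s['tcp_pos'],np.abs(s['joint_velocities']).max())
im=capture('wrist');cv2.imwrite('pics/w1.png',im);np.save('w1.npy',np.r_[s['tcp_pos'],np.ravel(s['ee_rot'])])
_,T=towor('wrist',[0,0,0],s);np.save('T1.npy',T)
for l in ('box_key','round_key','square_key','key_stand'):
    for r in recognise(l,'wrist')[:4]:
        w,_=towor('wrist',r['xyz'],s);print(l,round(r['confidence'],2),np.round(w,3),np.round(pix('wrist',w,T)))
E
```

```text
[ 0.17082086 -0.60118498  0.22255166] 0.0841961941617589
```

View pics/w1.png

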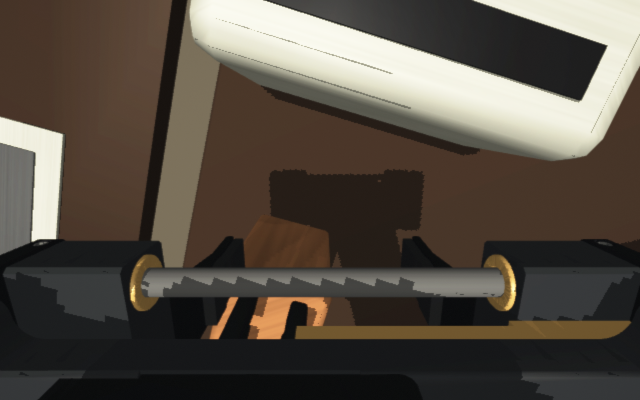

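The wrist view shows the knife block under the gripper, and the gripper covers the rows below 240. I'll raise first, then go over the stand.

Call:
servo_tool --deltas '[{"tx":0,"ty":0,"tz":-30,"ax":0,"ay":0,"az":0,"claw":87},{"tx":0,"ty":0,"tz":-60,"ax":0,"ay":0,"az":0,"claw":87},{"tx":-30,"ty":15,"tz":-90,"ax":0,"ay":0,"az":0,"claw":87},{"tx":-65,"ty":30,"tz":-108,"ax":0,"ay":0,"az":0,"claw":87},{"tx":-100,"ty":46,"tz":-108,"ax":0,"ay":0,"az":0,"claw":87},{"tx":-138,"ty":62,"tz":-108,"ax":0,"ay":0,"az":0,"claw":87},{"tx":-176,"ty":79,"tz":-108,"ax":0,"ay":0,"az":0,"claw":87},{"tx":-214,"ty":96,"tz":-108,"ax":0,"ay":0,"az":0,"claw":87},{"tx":-252,"ty":113,"tz":-108,"ax":0,"ay":0,"az":0,"claw":87},{"tx":-290,"ty":130,"tz":-108,"ax":0,"ay":0,"az":0,"claw":87},{"tx":-325,"ty":145,"tz":-108,"ax":0,"ay":0,"az":0,"claw":87},{"tx":-360,"ty":160,"tz":-108,"ax":0,"ay":0,"az":0,"claw":87}]'

```text
time_s: 2.45
tcp_pos: [0.4747, -0.3472, 0.3309]
ee_rot: [[-0.962, -0.274, 0.001], [-0.274, 0.962, -0.0], [-0.0, -0.0, -1.0]]
wrist_force: [-0.1, -1.3, 0.3]
gripper_width: 0.998
gripper_force: 0.0
```

Call:
servo_tool --deltas '[{"tx":-30,"ty":12,"tz":0,"ax":0,"ay":0,"az":0,"claw":87},{"tx":-55,"ty":24,"tz":0,"ax":0,"ay":0,"az":0,"claw":87},{"tx":-68,"ty":30,"tz":0,"ax":0,"ay":0,"az":0,"claw":87},{"tx":-68,"ty":30,"tz":0,"ax":0,"ay":0,"az":0,"claw":87},{"tx":-68,"ty":30,"tz":0,"ax":0,"ay":0,"az":0,"claw":87}]'

```text
time_s: 2.87
tcp_pos: [0.5307, -0.3011, 0.3302]
ee_rot: [[-0.962, -0.274, -0.001], [-0.274, 0.962, 0.0], [0.001, 0.0, -1.0]]
wrist_force: [-1.2, -0.2, 0.6]
gripper_width: 0.999
gripper_force: 0.0
```

```bash
cat > look.py <<'E'
import sys
from h import *
n=sys.argv[1]
s=sense();print(s['tcp_pos'],np.round(s['ee_rot'],3).tolist(),np.abs(s['joint_velocities']).max(),s['time_s'],s['joints'])
im=capture('wrist');cv2.imwrite(f'pics/{n}.png',im)
_,T=towor('wrist',[0,0,0],s);np.save(f'T{n}.npy',T)
for l in sys.argv[2:]:
    for r in recognise(l,'wrist')[:4]:
        w,_=towor('wrist',r['xyz'],s);print(l,round(r['confidence'],2),np.round(w,3),np.round(pix('wrist',w,T)))
E
python3 look.py s1 box_key round_key square_key key_stand
```

```text
[ 0.53074297 -0.30112963  0.33024929] [[-0.962, -0.274, -0.001], [-0.274, 0.962, 0.0], [0.001, 0.0, -1.0]] 1.6161849828984096 2.8667 [-1.43836273e+01  1.77222811e+01  9.26911948e+00  8.87732925e-03
 -8.15969360e+01 -5.96948127e+01]
box_key 0.75 [ 0.658 -0.376  0.059] [249. 244.]
box_key 0.69 [ 0.462 -0.233  0.071] [387. 140.]
box_key 0.57 [ 0.544 -0.313  0.096] [310. 187.]
box_key 0.56 [ 0.539 -0.23   0.074] [371. 196.]
round_key 0.91 [ 0.491 -0.313  0.084] [322. 145.]
square_key 0.81 [ 0.428 -0.318  0.085] [332.  94.]
square_key 0.39 [ 0.538 -0.032  0.056] [499. 230.]
key_stand 0.57 [ 0.484 -0.319  0.057] [319. 137.]
key_stand 0.22 [ 0.541 -0.036  0.055] [495. 230.]
```

View pics/s1.png

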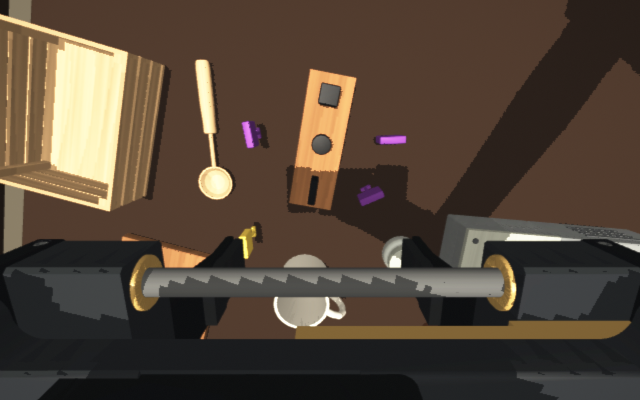

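The crop shows the flat black head in the stand at (313,190). The round head is at (321,145) and the square one at (330,95). Purple look-alikes lie outside the stand at (251,134), (392,140) and (370,195), and a yellow one at (249,241). The choice is confirmed. Next is the box.

Call:
servo_tool --deltas '[{"tx":-20,"ty":28,"tz":-10,"ax":0,"ay":0,"az":0.015,"claw":87},{"tx":-40,"ty":56,"tz":-20,"ax":0,"ay":0,"az":0.03,"claw":87},{"tx":-62,"ty":86,"tz":-30,"ax":0,"ay":0,"az":0.045,"claw":87},{"tx":-84,"ty":116,"tz":-40,"ax":0,"ay":0,"az":0.06,"claw":87},{"tx":-106,"ty":146,"tz":-50,"ax":0,"ay":0,"az":0.075,"claw":87},{"tx":-128,"ty":176,"tz":-50,"ax":0,"ay":0,"az":0.09,"claw":87},{"tx":-150,"ty":206,"tz":-50,"ax":0,"ay":0,"az":0.105,"claw":87},{"tx":-172,"ty":237,"tz":-50,"ax":0,"ay":0,"az":0.12,"claw":87},{"tx":-192,"ty":267,"tz":-50,"ax":0,"ay":0,"az":0.135,"claw":87},{"tx":-212,"ty":294,"tz":-50,"ax":0,"ay":0,"az":0.15,"claw":87},{"tx":-224,"ty":311,"tz":-50,"ax":0,"ay":0,"az":0.15,"claw":87},{"tx":-224,"ty":311,"tz":-50,"ax":0,"ay":0,"az":0.15,"claw":87}]'

```text
time_s: 4.12
tcp_pos: [0.662, 0.0621, 0.379]
ee_rot: [[-0.992, -0.13, -0.001], [-0.13, 0.992, 0.0], [0.001, 0.001, -1.0]]
wrist_force: [0.4, -0.4, -0.4]
gripper_width: 1.001
gripper_force: 0.0
```

Call:
servo_tool --deltas '[{"tx":0,"ty":0,"tz":0,"ax":0,"ay":0,"az":0,"claw":87},{"tx":0,"ty":0,"tz":0,"ax":0,"ay":0,"az":0,"claw":87}]'

```text
time_s: 4.28
tcp_pos: [0.6609, 0.0578, 0.3808]
ee_rot: [[-0.992, -0.125, 0.0], [-0.125, 0.992, -0.0], [-0.0, -0.0, -1.0]]
wrist_force: [-0.4, -1.2, 0.2]
gripper_width: 1.0
gripper_force: 0.0
```

```bash
python3 look.py b1 gas_box lever_knob keyhole cylinder
```

```text
[0.66088392 0.0578051  0.38080198] [[-0.992, -0.125, 0.0], [-0.125, 0.992, -0.0], [-0.0, -0.0, -1.0]] 0.7908903424732057 4.2833 [ 1.89459227e+01  2.31541506e+01  2.41342157e+01  1.85791747e-02
 -9.09821032e+01 -1.01739534e+02]
gas_box 0.83 [0.585 0.071 0.077] [338. 119.]
lever_knob 0.79 [0.616 0.161 0.179] [416. 157.]
keyhole 0.89 [0.586 0.077 0.077] [342. 120.]
```

View pics/b1.png

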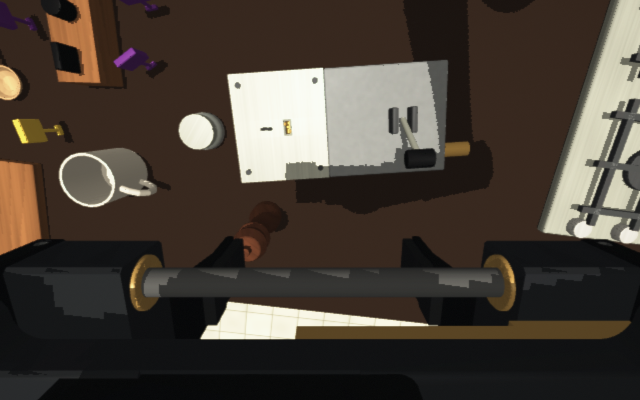

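The box spans (228,74) to (447,60) at its front edge and (243,182) to (443,169) at its back edge. The slot is at (287,127), the pointer at (266,128) and the knob at (420,158).

```bash
python3 - <<'E'
from h import *
T=np.load('Tb1.npy')
P={n:plane('wrist',*uv,T,.08)[:2] for n,uv in dict(fl=(228,74),fr=(447,60),bl=(243,182.5),br=(443,169),key=(287,127),ptr=(266,128)).items()}
for n in P:print(n,np.round(P[n],4))
for a,b in (('fl','fr'),('bl','br'),('fl','bl'),('fr','br'),('ptr','key')):
    d=P[b]-P[a];print(a,b,np.linalg.norm(d),np.degrees(np.arctan2(d[1],d[0])))
print('c',(P['fl']+P['fr']+P['bl']+P['br'])/4)
print('knob',plane('wrist',420,158,T,.174))
# refine knob & slot by segmentation
im=cv2.imread('pics/b1.png');
g=trace('lever_knob','wrist')
for r in g[:2]:
    m=np.array(r['mask']);v,u=np.nonzero(m);print(r['confidence'],len(v),u.min(),u.max(),v.min(),v.max())
dark=(im.max(2)<45).astype(np.uint8);n,l,st,ce=cv2.connectedComponentsWithStats(dark)
for i in range(1,n):
    if st[i,4]>15 and 220<ce[i][0]<450 and 50<ce[i][1]<200: print(st[i],ce[i])
c=cv2.resize(im[55:200,215:475],None,fx=3,fy=3,interpolation=cv2.INTER_CUBIC);cv2.imwrite('pics/b1c.png',c)
E
```

```text
fl [ 0.5454 -0.0857]
fr [0.4912 0.2053]
bl [ 0.6926 -0.0565]
br [0.6358 0.233 ]
key [6.049e-01 5.000e-04]
ptr [ 0.61   -0.0289]
fl fr 0.29600724900323766 100.55369655252855
bl br 0.2950179867140211 101.09485858671704
fl bl 0.15002178998639557 11.195026802662468
fr br 0.1472275265444 10.817078871451018
ptr key 0.029837173597504686 99.81985517974724
c [0.59124287 0.07402557]
knob [0.61715672 0.16646529 0.174     ]
0.9 795 400 435 117 168
[  295     0   199   215 12065] [421.56087857 123.69622876]
[389 109   3  24  56] [390.26785714 119.25      ]
[408 108   4  20  71] [409.61971831 116.47887324]
[216 118  11  31  59] [222.98305085 134.30508475]
[404 149  32  20 559] [419.39355993 158.28443649]
```

View pics/b1c.png

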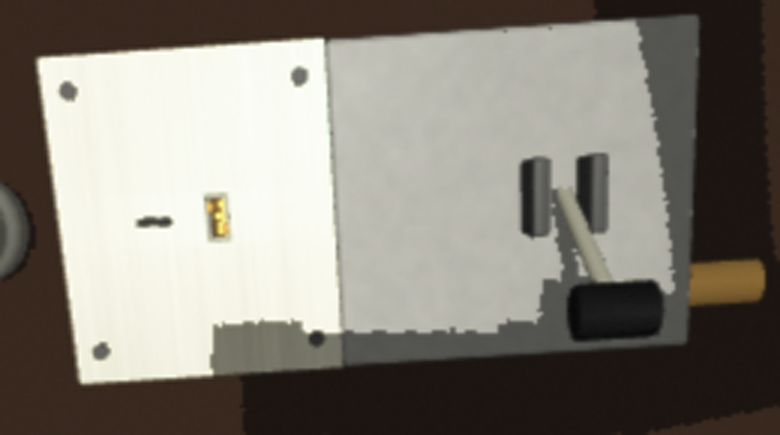

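Call:
servo_tool --deltas '[{"tx":5,"ty":20,"tz":15,"ax":0,"ay":0,"az":-0.02,"claw":65},{"tx":10,"ty":40,"tz":35,"ax":0,"ay":0,"az":-0.04,"claw":65},{"tx":15,"ty":62,"tz":55,"ax":0,"ay":0,"az":-0.065,"claw":65},{"tx":20,"ty":82,"tz":80,"ax":0,"ay":0,"az":-0.065,"claw":65},{"tx":25,"ty":100,"tz":105,"ax":0,"ay":0,"az":-0.065,"claw":65},{"tx":29,"ty":110,"tz":128,"ax":0,"ay":0,"az":-0.065,"claw":65},{"tx":29.6,"ty":112.8,"tz":140,"ax":0,"ay":0,"az":-0.065,"claw":65},{"tx":29.6,"ty":112.8,"tz":140,"ax":0,"ay":0,"az":-0.065,"claw":65},{"tx":29.6,"ty":112.8,"tz":140,"ax":0,"ay":0,"az":-0.065,"claw":65}]'

```text
time_s: 5.33
tcp_pos: [0.6175, 0.1668, 0.2406]
ee_rot: [[-0.982, -0.191, -0.0], [-0.191, 0.982, -0.001], [0.0, -0.001, -1.0]]
wrist_force: [-0.7, -0.4, 0.7]
gripper_width: 0.749
gripper_force: 0.0
```

```bash
python3 - <<'E'
from h import *
s=sense();R=np.array(s['ee_rot'])
print(s['tcp_pos'],np.degrees(np.arctan2(R[1,1],R[0,1])),s['joints'])
_,Tt=towor('top',[0,0,0]);_,Ts=towor('scene',[0,0,0])
print('knob',tri([ray('top',221,168,Tt),ray('scene',391,127,Ts),ray('wrist',419.5,158,np.load('Tb1.npy'))]))
im=cv2.imread('pics/top0.png');d=(im.max(2)<40).astype(np.uint8);n,l,st,ce=cv2.connectedComponentsWithStats(d)
print([np.round(ce[i],1) for i in range(1,n) if st[i,4]<200 and st[i,4]>20 and 190<ce[i][0]<320 and 140<ce[i][1]<225])
th=np.radians(10.9)
print('to grasp',R.T@(np.array([.6174,.1657,.156])-s['tcp_pos'])*1000)
E
```

```text
[0.6175085  0.16677267 0.24059709] 101.00194527051126 [ 2.95976620e+01  2.28736509e+01  4.33433167e+00  3.54994792e-02
 -7.15011042e+01 -1.08607003e+02]
knob (array([0.6173045 , 0.16525798, 0.17052706]), [np.float64(0.0031344949131712064), np.float64(0.0017705581820693377), np.float64(0.0016564104486190374)])
[array([219.8, 166.4])]
to grasp [ 0.2705043  -0.96610797 84.59801598]
```

Call:
servo_tool --deltas '[{"tx":0,"ty":-1,"tz":25,"ax":0,"ay":0,"az":0,"claw":65},{"tx":0,"ty":-1,"tz":50,"ax":0,"ay":0,"az":0,"claw":65},{"tx":0,"ty":-1,"tz":70,"ax":0,"ay":0,"az":0,"claw":65},{"tx":0,"ty":-1,"tz":84,"ax":0,"ay":0,"az":0,"claw":65},{"tx":0,"ty":-1,"tz":84,"ax":0,"ay":0,"az":0,"claw":65},{"tx":0,"ty":-1,"tz":84,"ax":0,"ay":0,"az":0,"claw":45},{"tx":0,"ty":-1,"tz":84,"ax":0,"ay":0,"az":0,"claw":35},{"tx":0,"ty":-1,"tz":84,"ax":0,"ay":0,"az":0,"claw":20},{"tx":0,"ty":-1,"tz":84,"ax":0,"ay":0,"az":0,"claw":20},{"tx":0,"ty":-1,"tz":84,"ax":0,"ay":0,"az":0,"claw":20}]'

```text
time_s: 6.17
tcp_pos: [0.6181, 0.1663, 0.1577]
ee_rot: [[-0.982, -0.191, 0.002], [-0.191, 0.982, 0.001], [-0.002, 0.001, -1.0]]
wrist_force: [-0.2, 0.0, 0.6]
gripper_width: 0.455
gripper_force: 0.0
```

Call:
servo_tool --deltas '[{"tx":0,"ty":0,"tz":0,"ax":0,"ay":0,"az":0,"claw":20},{"tx":0,"ty":0,"tz":0,"ax":0,"ay":0,"az":0,"claw":20},{"tx":0,"ty":0,"tz":0,"ax":0,"ay":0,"az":0,"claw":20},{"tx":0,"ty":0,"tz":0,"ax":0,"ay":0,"az":0,"claw":20}]'

```text
time_s: 6.5
tcp_pos: [0.618, 0.1656, 0.1572]
ee_rot: [[-0.982, -0.191, 0.001], [-0.191, 0.982, -0.001], [-0.001, -0.001, -1.0]]
wrist_force: [0.7, -2.6, 1.9]
gripper_width: 0.365
gripper_force: 30.0
```

```bash
python3 - <<'E'
import numpy as np
for k in range(13):
    t=k*1.0/12; f=.5-t; print(k, round(t,3),'tx',round(90*(np.sin(.5)-np.sin(f)),1),'tz',round(-90*(np.cos(f)-np.cos(.5)),1))
E
```

```text
0 0.0 tx 0.0 tz -0.0
1 0.083 tx 6.7 tz -3.3
2 0.167 tx 13.7 tz -6.1
3 0.25 tx 20.9 tz -8.2
4 0.333 tx 28.2 tz -9.8
5 0.417 tx 35.7 tz -10.7
6 0.5 tx 43.1 tz -11.0
7 0.583 tx 50.6 tz -10.7
8 0.667 tx 58.1 tz -9.8
9 0.75 tx 65.4 tz -8.2
10 0.833 tx 72.6 tz -6.1
11 0.917 tx 79.6 tz -3.3
12 1.0 tx 86.3 tz -0.0
```

Call:
servo_tool --deltas '[{"tx":6.7,"ty":0,"tz":-3.3,"ax":0,"ay":0,"az":0,"claw":20},{"tx":13.7,"ty":0,"tz":-6.1,"ax":0,"ay":0,"az":0,"claw":20},{"tx":20.9,"ty":0,"tz":-8.2,"ax":0,"ay":0,"az":0,"claw":20},{"tx":28.2,"ty":0,"tz":-9.8,"ax":0,"ay":0,"az":0,"claw":20},{"tx":35.7,"ty":0,"tz":-10.7,"ax":0,"ay":0,"az":0,"claw":20},{"tx":43.1,"ty":0,"tz":-11,"ax":0,"ay":0,"az":0,"claw":20},{"tx":50.6,"ty":0,"tz":-10.7,"ax":0,"ay":0,"az":0,"claw":20},{"tx":58.1,"ty":0,"tz":-9.8,"ax":0,"ay":0,"az":0,"claw":20},{"tx":65.4,"ty":0,"tz":-8.2,"ax":0,"ay":0,"az":0,"claw":20},{"tx":72.6,"ty":0,"tz":-6.1,"ax":0,"ay":0,"az":0,"claw":20},{"tx":79.6,"ty":0,"tz":-3.3,"ax":0,"ay":0,"az":0,"claw":20},{"tx":85.5,"ty":0,"tz":-0.5,"ax":0,"ay":0,"az":0,"claw":20}]'

```text
time_s: 7.5
tcp_pos: [0.5386, 0.1505, 0.1611]
ee_rot: [[-0.981, -0.192, 0.013], [-0.192, 0.981, 0.002], [-0.013, -0.0, -1.0]]
wrist_force: [6.9, -4.3, 8.8]
gripper_width: 0.365
gripper_force: 30.0
```

Call:
servo_tool --deltas '[{"tx":0.5,"ty":0,"tz":0,"ax":0,"ay":0,"az":0,"claw":20},{"tx":0.5,"ty":0,"tz":0,"ax":0,"ay":0,"az":0,"claw":20},{"tx":0.5,"ty":0,"tz":0,"ax":0,"ay":0,"az":0,"claw":20}]'

```text
time_s: 7.75
tcp_pos: [0.5374, 0.1502, 0.1606]
ee_rot: [[-0.981, -0.192, 0.011], [-0.192, 0.981, 0.002], [-0.011, -0.0, -1.0]]
wrist_force: [5.1, -4.1, 7.9]
gripper_width: 0.363
gripper_force: 30.0
```

Call:
servo_tool --deltas '[{"tx":2,"ty":0,"tz":1,"ax":0,"ay":0,"az":0,"claw":20},{"tx":4,"ty":0,"tz":2,"ax":0,"ay":0,"az":0,"claw":20},{"tx":5,"ty":0,"tz":3,"ax":0,"ay":0,"az":0,"claw":20},{"tx":5,"ty":0,"tz":3,"ax":0,"ay":0,"az":0,"claw":20},{"tx":5,"ty":0,"tz":3,"ax":0,"ay":0,"az":0,"claw":20}]'

```text
time_s: 8.17
tcp_pos: [0.5328, 0.1493, 0.1583]
ee_rot: [[-0.981, -0.192, 0.012], [-0.192, 0.981, 0.002], [-0.012, -0.0, -1.0]]
wrist_force: [4.8, -4.0, 10.8]
gripper_width: 0.366
gripper_force: 30.0
```

```bash
python3 - <<'E'
from h import *
_,T=towor('top',[0,0,0]);im=capture('top');cv2.imwrite('pics/top1.png',im)
for r in recognise('lever_knob','top'): w,_=towor('top',r['xyz']);print(r['confidence'],w,pix('top',w,T))
s=sense();print(s['tcp_pos'],s['wrist_force'],s['time_s'])
E
```

```text
[0.53278053 0.14931406 0.15824116] [ 4.09923854 -4.74501733 10.22719994] 8.2667
```

Call:
servo_tool --deltas '[{"tx":-3.5,"ty":0,"tz":-3,"ax":0,"ay":0,"az":0,"claw":20},{"tx":-7,"ty":0,"tz":-4.5,"ax":0,"ay":0,"az":0,"claw":20},{"tx":-10.5,"ty":0,"tz":-6,"ax":0,"ay":0,"az":0,"claw":20},{"tx":-14,"ty":0,"tz":-7.5,"ax":0,"ay":0,"az":0,"claw":20},{"tx":-18,"ty":0,"tz":-9,"ax":0,"ay":0,"az":0,"claw":20},{"tx":-22,"ty":0,"tz":-10,"ax":0,"ay":0,"az":0,"claw":20},{"tx":-25.5,"ty":0,"tz":-11,"ax":0,"ay":0,"az":0,"claw":20},{"tx":-29.5,"ty":0,"tz":-12,"ax":0,"ay":0,"az":0,"claw":20},{"tx":-33.5,"ty":0,"tz":-12.5,"ax":0,"ay":0,"az":0,"claw":20},{"tx":-37.5,"ty":0,"tz":-13,"ax":0,"ay":0,"az":0,"claw":20},{"tx":-41.5,"ty":0,"tz":-13.3,"ax":0,"ay":0,"az":0,"claw":20},{"tx":-45,"ty":0,"tz":-13.5,"ax":0,"ay":0,"az":0,"claw":20}]'

```text
time_s: 9.27
tcp_pos: [0.5729, 0.157, 0.1674]
ee_rot: [[-0.982, -0.19, -0.0], [-0.19, 0.982, -0.001], [0.0, -0.001, -1.0]]
wrist_force: [3.1, -4.9, 2.7]
gripper_width: 0.371
gripper_force: 30.0
```

Call:
servo_tool --deltas '[{"tx":-4,"ty":0,"tz":0,"ax":0,"ay":0,"az":0,"claw":20},{"tx":-8,"ty":0,"tz":0.3,"ax":0,"ay":0,"az":0,"claw":20},{"tx":-12,"ty":0,"tz":0.8,"ax":0,"ay":0,"az":0,"claw":20},{"tx":-16,"ty":0,"tz":1.4,"ax":0,"ay":0,"az":0,"claw":20},{"tx":-20,"ty":0,"tz":2.3,"ax":0,"ay":0,"az":0,"claw":20},{"tx":-24,"ty":0,"tz":3.3,"ax":0,"ay":0,"az":0,"claw":20},{"tx":-28,"ty":0,"tz":4.5,"ax":0,"ay":0,"az":0,"claw":20},{"tx":-32,"ty":0,"tz":6,"ax":0,"ay":0,"az":0,"claw":20},{"tx":-36,"ty":0,"tz":7.5,"ax":0,"ay":0,"az":0,"claw":20},{"tx":-40,"ty":0,"tz":9,"ax":0,"ay":0,"az":0,"claw":20},{"tx":-43.5,"ty":0,"tz":10.5,"ax":0,"ay":0,"az":0,"claw":20},{"tx":-46,"ty":0,"tz":11.3,"ax":0,"ay":0,"az":0,"claw":20}]'

```text
time_s: 10.27
tcp_pos: [0.6118, 0.1643, 0.1571]
ee_rot: [[-0.982, -0.19, -0.015], [-0.19, 0.982, -0.005], [0.015, -0.002, -1.0]]
wrist_force: [-22.6, -3.5, 22.7]
gripper_width: 0.368
gripper_force: 30.0
```

Call:
servo_tool --deltas '[{"tx":-0.3,"ty":0,"tz":0,"ax":0,"ay":0,"az":0,"claw":20},{"tx":-0.3,"ty":0,"tz":0,"ax":0,"ay":0,"az":0,"claw":20},{"tx":-0.3,"ty":0,"tz":0,"ax":0,"ay":0,"az":0,"claw":20},{"tx":-0.3,"ty":0,"tz":0,"ax":0,"ay":0,"az":0,"claw":20}]'

```text
time_s: 10.6
tcp_pos: [0.6116, 0.1643, 0.1572]
ee_rot: [[-0.982, -0.19, -0.014], [-0.19, 0.982, -0.005], [0.015, -0.002, -1.0]]
wrist_force: [-16.8, -5.0, 17.6]
gripper_width: 0.36
gripper_force: 30.0
```

The return ended 6 mm short with the stop pressing back, so the full pull is not certain. Repeating the stroke to a clear stop force is harmless.

Call:
servo_tool --deltas '[{"tx":6.7,"ty":0,"tz":-3.3,"ax":0,"ay":0,"az":0,"claw":20},{"tx":13.7,"ty":0,"tz":-6.1,"ax":0,"ay":0,"az":0,"claw":20},{"tx":20.9,"ty":0,"tz":-8.2,"ax":0,"ay":0,"az":0,"claw":20},{"tx":28.2,"ty":0,"tz":-9.8,"ax":0,"ay":0,"az":0,"claw":20},{"tx":35.7,"ty":0,"tz":-10.7,"ax":0,"ay":0,"az":0,"claw":20},{"tx":43.1,"ty":0,"tz":-11,"ax":0,"ay":0,"az":0,"claw":20},{"tx":50.6,"ty":0,"tz":-10.7,"ax":0,"ay":0,"az":0,"claw":20},{"tx":58.1,"ty":0,"tz":-9.8,"ax":0,"ay":0,"az":0,"claw":20},{"tx":65.4,"ty":0,"tz":-8.2,"ax":0,"ay":0,"az":0,"claw":20},{"tx":72.6,"ty":0,"tz":-6.1,"ax":0,"ay":0,"az":0,"claw":20},{"tx":79.6,"ty":0,"tz":-3.3,"ax":0,"ay":0,"az":0,"claw":20},{"tx":85.5,"ty":0,"tz":-0.5,"ax":0,"ay":0,"az":0,"claw":20}]'

```text
time_s: 11.6
tcp_pos: [0.5384, 0.1504, 0.1603]
ee_rot: [[-0.981, -0.192, 0.011], [-0.192, 0.981, 0.002], [-0.012, -0.0, -1.0]]
wrist_force: [5.0, -7.7, 13.3]
gripper_width: 0.363
gripper_force: 30.0
```

Call:
servo_tool --deltas '[{"tx":3,"ty":0,"tz":1.5,"ax":0,"ay":0,"az":0,"claw":20},{"tx":6,"ty":0,"tz":3,"ax":0,"ay":0,"az":0,"claw":20},{"tx":8,"ty":0,"tz":4,"ax":0,"ay":0,"az":0,"claw":20},{"tx":10,"ty":0,"tz":5,"ax":0,"ay":0,"az":0,"claw":20},{"tx":10,"ty":0,"tz":5,"ax":0,"ay":0,"az":0,"claw":20},{"tx":10,"ty":0,"tz":5,"ax":0,"ay":0,"az":0,"claw":20}]'

```text
time_s: 12.1
tcp_pos: [0.5276, 0.1483, 0.1549]
ee_rot: [[-0.981, -0.192, 0.008], [-0.192, 0.981, 0.001], [-0.009, -0.0, -1.0]]
wrist_force: [3.9, -6.8, 11.2]
gripper_width: 0.356
gripper_force: 30.0
```

```bash
python3 - <<'E'
from h import *
im=capture('scene');_,T=towor('scene',[0,0,0])
y=np.array([-.189,.982,0]);x=np.array([.982,.189,0]);H=np.array([.5751,.1575,.095])
for t in (0,.8,.9,1.0):
    k=H+90e-3*(np.sin(.5-t)*x+np.cos(.5-t)*np.array([0,0,1])); print(t,k,[np.round(pix('scene',k+s*y*.016,T)) for s in (-1,1)])
print('hinge',pix('scene',H,T))
for r in trace('lever_knob','scene')[:2]:
    v,u=np.nonzero(np.array(r['mask']));print(r['confidence'],len(u),u.mean(),v.mean(),u.min(),u.max(),v.min(),v.max())
c=cv2.resize(im[60:190,320:460],None,fx=4,fy=4,interpolation=cv2.INTER_CUBIC);cv2.imwrite('pics/sc2.png',c)
print(sense()['time_s'])
E
```

```text
0 [0.61747163 0.16565503 0.17398243] [array([389., 130.]), array([392., 122.])]
0.8 [0.54898192 0.1524732  0.18098028] [array([365., 121.]), array([368., 114.])]
0.9 [0.54068321 0.15087599 0.17789549] [array([362., 121.]), array([365., 114.])]
1.0 [0.53272837 0.14934497 0.17398243] [array([359., 122.]), array([362., 115.])]
hinge (np.float64(371.8915140879944), np.float64(142.58174100695422))
0.6 5318 359.1051147047762 177.50263256863482 318 400 126 229
12.2
```

View pics/sc2.png

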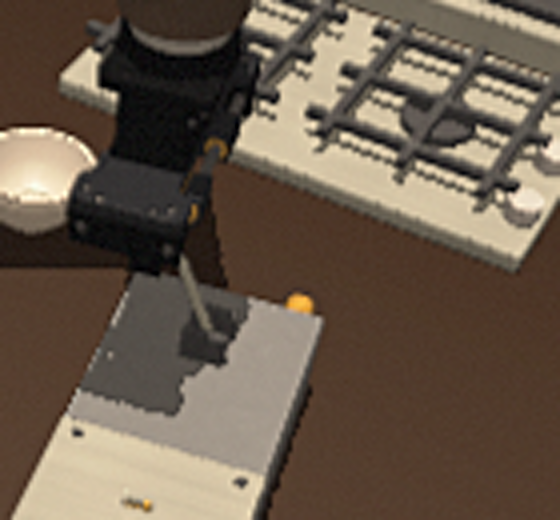

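The crop shows the arm gripping the knob, with the rod running from the hinge at about (215,335) up to (183,258) in the crop. That is near full stroke, so I'll fit the rod's line.

```bash
python3 - <<'E'
from h import *
from scipy.optimize import least_squares
c=cv2.imread('pics/sc2.png')
T=towor('scene',[0,0,0])[1]
H=np.array([.5751,.1575,.095]);x=np.array([.982,.189,0]);z=np.array([0,0,1])
pts=[]
for r in range(268,326,4):
    row=c[r].astype(float).min(1); 
    row=row[150:240]; j=row[15:75].argmax()+15
    w=np.clip(row[j-8:j+9]-row[j]*.7,0,None); pts.append((320+(150+j+((np.arange(-8,9)*w).sum()/w.sum())+.5)/4-.5, 60+(r+.5)/4-.5,row[j]))
pts=np.array(pts);print(np.round(pts,1).tolist())
# rod line projected vs theta
a=np.polyfit(pts[:,1],pts[:,0],1);print('slope du/dv',a[0])
for t in (.8,.85,.9,.95,1.0):
    p=np.array([pix('scene',H+l*(np.sin(.5-t)*x+np.cos(.5-t)*z),T) for l in (.03,.07)]);print(t,(p[1,0]-p[0,0])/(p[1,1]-p[0,1]), 'u at v=130',p[0,0]+(130-p[0,1])*(p[1,0]-p[0,0])/(p[1,1]-p[0,1]))
print('meas u130',np.polyval(a,130))
E
```

```text
[[365.7, 126.6, 105.0], [365.9, 127.6, 98.0], [366.4, 128.6, 100.0], [366.8, 129.6, 98.0], [367.2, 130.6, 96.0], [367.8, 131.6, 93.0], [368.1, 132.6, 92.0], [368.3, 133.6, 90.0], [368.9, 134.6, 93.0], [368.9, 135.6, 94.0], [369.5, 136.6, 97.0], [369.9, 137.6, 96.0], [370.5, 138.6, 102.0], [370.7, 139.6, 100.0], [371.1, 140.6, 97.0]]
slope du/dv 0.39031224803330555
0.8 0.2099571318424634 u at v=130 369.24988783258954
0.85 0.2715249764209615 u at v=130 368.4752571577465
0.9 0.33303196309099725 u at v=130 367.70139218134597
0.95 0.3947865453246115 u at v=130 366.92441202168993
1.0 0.45710216759357847 u at v=130 366.14037300161465
meas u130 366.9468273596352
```

Slope and offset both give 0.95 rad, so the full stroke is reached. Now I'll ease it back slowly.

```bash
python3 - <<'E'
import numpy as np
for k in range(1,25):
    f=.5-.95*(1-k/24)
    print(k,round(-(90*np.sin(f)+39.1),1),round(-(90*np.cos(f)-81.06),1))
E
```

```text
1 -3.2 -1.5
2 -6.5 -2.8
3 -9.8 -4.0
4 -13.2 -5.1
5 -16.7 -6.1
6 -20.1 -6.9
7 -23.6 -7.6
8 -27.1 -8.1
9 -30.7 -8.5
10 -34.2 -8.8
11 -37.8 -8.9
12 -41.3 -8.9
13 -44.9 -8.8
14 -48.5 -8.5
15 -52.0 -8.0
16 -55.5 -7.4
17 -59.0 -6.7
18 -62.5 -5.9
19 -65.9 -4.9
20 -69.3 -3.7
21 -72.6 -2.5
22 -75.9 -1.1
23 -79.1 0.4
24 -82.2 2.1
```

Call:
servo_tool --deltas '[{"tx":-3.2,"ty":0,"tz":-1.5,"ax":0,"ay":0,"az":0,"claw":20},{"tx":-6.5,"ty":0,"tz":-2.8,"ax":0,"ay":0,"az":0,"claw":20},{"tx":-9.8,"ty":0,"tz":-4,"ax":0,"ay":0,"az":0,"claw":20},{"tx":-13.2,"ty":0,"tz":-5.1,"ax":0,"ay":0,"az":0,"claw":20},{"tx":-16.7,"ty":0,"tz":-6.1,"ax":0,"ay":0,"az":0,"claw":20},{"tx":-20.1,"ty":0,"tz":-6.9,"ax":0,"ay":0,"az":0,"claw":20},{"tx":-23.6,"ty":0,"tz":-7.6,"ax":0,"ay":0,"az":0,"claw":20},{"tx":-27.1,"ty":0,"tz":-8.1,"ax":0,"ay":0,"az":0,"claw":20},{"tx":-30.7,"ty":0,"tz":-8.5,"ax":0,"ay":0,"az":0,"claw":20},{"tx":-34.2,"ty":0,"tz":-8.8,"ax":0,"ay":0,"az":0,"claw":20},{"tx":-37.8,"ty":0,"tz":-8.9,"ax":0,"ay":0,"az":0,"claw":20},{"tx":-41.3,"ty":0,"tz":-8.9,"ax":0,"ay":0,"az":0,"claw":20}]'

```text
time_s: 13.2
tcp_pos: [0.5682, 0.1561, 0.1645]
ee_rot: [[-0.981, -0.192, 0.008], [-0.192, 0.981, 0.001], [-0.008, -0.001, -1.0]]
wrist_force: [3.0, -6.7, 12.3]
gripper_width: 0.359
gripper_force: 30.0
```

Call:
servo_tool --deltas '[{"tx":-3.6,"ty":0,"tz":0.1,"ax":0,"ay":0,"az":0,"claw":20},{"tx":-7.2,"ty":0,"tz":0.4,"ax":0,"ay":0,"az":0,"claw":20},{"tx":-10.7,"ty":0,"tz":0.9,"ax":0,"ay":0,"az":0,"claw":20},{"tx":-14.2,"ty":0,"tz":1.5,"ax":0,"ay":0,"az":0,"claw":20},{"tx":-17.7,"ty":0,"tz":2.2,"ax":0,"ay":0,"az":0,"claw":20},{"tx":-21.2,"ty":0,"tz":3,"ax":0,"ay":0,"az":0,"claw":20},{"tx":-24.6,"ty":0,"tz":4,"ax":0,"ay":0,"az":0,"claw":20},{"tx":-28,"ty":0,"tz":5.2,"ax":0,"ay":0,"az":0,"claw":20},{"tx":-31.3,"ty":0,"tz":6.4,"ax":0,"ay":0,"az":0,"claw":20},{"tx":-34.6,"ty":0,"tz":7.8,"ax":0,"ay":0,"az":0,"claw":20},{"tx":-37.8,"ty":0,"tz":9,"ax":0,"ay":0,"az":0,"claw":20},{"tx":-41,"ty":0,"tz":10,"ax":0,"ay":0,"az":0,"claw":20}]'

```text
time_s: 14.2
tcp_pos: [0.6059, 0.1632, 0.1545]
ee_rot: [[-0.981, -0.191, 0.002], [-0.191, 0.981, -0.001], [-0.002, -0.001, -1.0]]
wrist_force: [-11.7, -4.9, 25.4]
gripper_width: 0.359
gripper_force: 30.0
```

Call:
servo_tool --deltas '[{"tx":-2,"ty":0,"tz":0.5,"ax":0,"ay":0,"az":0,"claw":20},{"tx":-4,"ty":0,"tz":1,"ax":0,"ay":0,"az":0,"claw":20},{"tx":-4,"ty":0,"tz":1,"ax":0,"ay":0,"az":0,"claw":20}]'

```text
time_s: 14.45
tcp_pos: [0.6059, 0.1632, 0.1545]
ee_rot: [[-0.981, -0.192, -0.005], [-0.192, 0.981, -0.003], [0.006, -0.002, -1.0]]
wrist_force: [-16.7, -5.7, 27.3]
gripper_width: 0.358
gripper_force: 30.0
```

Call:
servo_tool --deltas '[{"tx":2,"ty":0,"tz":-3,"ax":0,"ay":0,"az":0,"claw":50},{"tx":3,"ty":0,"tz":-5,"ax":0,"ay":0,"az":0,"claw":70},{"tx":3,"ty":0,"tz":-5,"ax":0,"ay":0,"az":0,"claw":70},{"tx":3,"ty":0,"tz":-5,"ax":0,"ay":0,"az":0,"claw":70},{"tx":3,"ty":0,"tz":-5,"ax":0,"ay":0,"az":0,"claw":70},{"tx":3,"ty":0,"tz":-30,"ax":0,"ay":0,"az":0,"claw":70},{"tx":3,"ty":0,"tz":-60,"ax":0,"ay":0,"az":0,"claw":70},{"tx":3,"ty":0,"tz":-90,"ax":0,"ay":0,"az":0,"claw":70},{"tx":3,"ty":0,"tz":-110,"ax":0,"ay":0,"az":0,"claw":70},{"tx":3,"ty":-20,"tz":-130,"ax":0,"ay":0,"az":0,"claw":70},{"tx":3,"ty":-50,"tz":-150,"ax":0,"ay":0,"az":0,"claw":70}]'

```text
time_s: 15.37
tcp_pos: [0.6154, 0.1165, 0.2997]
ee_rot: [[-0.981, -0.194, -0.001], [-0.194, 0.981, 0.001], [0.001, 0.001, -1.0]]
wrist_force: [0.6, -0.8, 0.4]
gripper_width: 0.798
gripper_force: 0.0
```

```bash
python3 - <<'E'
from h import *
s=sense();print(s['tcp_pos'],s['time_s'],s['wrist_force'],s['gripper_width'])
im=capture('top');_,T=towor('top',[0,0,0])
a=cv2.imread('pics/top0.png')
for q in (a,im):
    d=(q.max(2)<40).astype(np.uint8);n,l,st,ce=cv2.connectedComponentsWithStats(d)
    print([(np.round(ce[i],1),st[i,4]) for i in range(1,n) if 20<st[i,4]<400 and 190<ce[i][0]<250 and 140<ce[i][1]<225])
cv2.imwrite('pics/top2.png',im)
# key from s1 : black comps in stand
T1=np.load('Ts1.npy');q=cv2.imread('pics/s1.png')
hsv=cv2.cvtColor(q,cv2.COLOR_BGR2HSV)
m=(q.max(2)<50).astype(np.uint8);m[:, :290]=0;m[:,360:]=0;m[:65]=0;m[212:]=0
n,l,st,ce=cv2.connectedComponentsWithStats(m)
for i in range(1,n):
    if st[i,4]>40:
        v,u=np.nonzero(l==i);print(st[i],ce[i],cv2.minAreaRect(np.c_[u,v].astype(np.float32)))
E
```

```text
[0.61544456 0.11650369 0.29972578] 15.3667 [ 0.6284534  -0.81942386  0.39385142] 0.797761780165035
[(array([219.8, 166.4]), np.int32(79))]
[(array([245.9, 152.8]), np.int32(31)), (array([191.1, 161.2]), np.int32(84)), (array([222.6, 164.8]), np.int32(141))]
[290 166   3  22  47] [290.72340426 174.23404255] ((291.0, 176.5), (21.0, 2.0), 90.0)
[ 319  168   41   44 1060] [346.4245283  191.44716981] ((339.0, 189.5), (43.0, 40.0), 90.0)
[308 176  10  29 189] [312.68253968 190.01587302] ((312.7369689941406, 189.9595489501953), (6.614487648010254, 28.58675193786621), 8.746162414550781)
[290 204  26   8 141] [300.43971631 208.54609929] ((302.5, 207.5), (25.0, 7.0), 0.0)
```

```bash
python3 - <<'E'
from h import *
T1=np.load('Ts1.npy')
box=cv2.boxPoints(((312.7,190),(6.6,28.6),8.75));
W=np.array([plane('wrist',*b,T1,.091)[:2] for b in box]);print(W, W.mean(0))
for uv,z in (((313,190),.091),((321,145),.085),((329.5,95),.081)): print(plane('wrist',*uv,T1,z))
st=[plane('wrist',*uv,T1,.055)[:2] for uv in ((310,69),(357,78),(332,211),(289,203))]
print(np.round(st,4),np.mean(st,0))
for a,b in ((0,3),(1,2),(0,1),(3,2)):
    d=st[b]-st[a];print(np.linalg.norm(d),np.degrees(np.arctan2(d[1],d[0])))
s=sense();R=np.array(s['ee_rot']);print(R.T@(np.array([.61,-.30,.30])-s['tcp_pos'])*1000)
E
```

```text
[[ 0.56791777 -0.31054742]
 [ 0.53038196 -0.31497383]
 [ 0.52934649 -0.30661229]
 [ 0.56688888 -0.30197972]] [ 0.54863378 -0.30852831]
[ 0.54830332 -0.30818418  0.091     ]
[ 0.49081266 -0.31376494  0.085     ]
[ 0.43017344 -0.32014207  0.081     ]
[[ 0.4048 -0.3529]
 [ 0.3986 -0.2919]
 [ 0.5783 -0.2727]
 [ 0.5837 -0.335 ]] [ 0.49137123 -0.31312184]
0.17977058079371094 5.7281948709943755
0.1806844164165214 6.094563611967013
0.06132347838760681 95.80518066990406
0.06248425579891097 94.96916153244142
[  85.85386745 -401.93766915    5.19028123]
```

Call:
servo_tool --deltas '[{"tx":8,"ty":-35,"tz":0,"ax":0,"ay":0,"az":0.01,"claw":70},{"tx":16,"ty":-70,"tz":0,"ax":0,"ay":0,"az":0.02,"claw":60},{"tx":24,"ty":-105,"tz":0,"ax":0,"ay":0,"az":0.03,"claw":50},{"tx":32,"ty":-140,"tz":0,"ax":0,"ay":0,"az":0.04,"claw":40},{"tx":40,"ty":-175,"tz":0,"ax":0,"ay":0,"az":0.05,"claw":40},{"tx":48,"ty":-210,"tz":0,"ax":0,"ay":0,"az":0.06,"claw":40},{"tx":56,"ty":-245,"tz":0,"ax":0,"ay":0,"az":0.07,"claw":40},{"tx":65,"ty":-280,"tz":10,"ax":0,"ay":0,"az":0.08,"claw":40},{"tx":74,"ty":-315,"tz":20,"ax":0,"ay":0,"az":0.09,"claw":40},{"tx":83,"ty":-350,"tz":30,"ax":0,"ay":0,"az":0.09,"claw":40},{"tx":90,"ty":-380,"tz":40,"ax":0,"ay":0,"az":0.09,"claw":40},{"tx":96,"ty":-404,"tz":50,"ax":0,"ay":0,"az":0.09,"claw":40}]'

```text
time_s: 16.42
tcp_pos: [0.5979, -0.3024, 0.2477]
ee_rot: [[-0.995, -0.1, -0.001], [-0.1, 0.995, 0.001], [0.001, 0.001, -1.0]]
wrist_force: [-0.3, -0.5, -0.5]
gripper_width: 0.461
gripper_force: 0.0
```

Call:
servo_tool --deltas '[{"tx":0,"ty":0,"tz":0,"ax":0,"ay":0,"az":0,"claw":40},{"tx":0,"ty":0,"tz":0,"ax":0,"ay":0,"az":0,"claw":40},{"tx":0,"ty":0,"tz":0,"ax":0,"ay":0,"az":0,"claw":40}]'

```text
time_s: 16.67
tcp_pos: [0.5985, -0.2999, 0.249]
ee_rot: [[-0.995, -0.101, -0.001], [-0.101, 0.995, 0.0], [0.001, 0.0, -1.0]]
wrist_force: [0.6, 0.5, 0.1]
gripper_width: 0.462
gripper_force: 0.0
```

```bash
python3 look.py s2 box_key round_key; python3 - <<'E'
import cv2
im=cv2.imread('pics/s2.png');cv2.imwrite('pics/s2c.png',cv2.resize(im[0:240,180:460],None,fx=2.5,fy=2.5,interpolation=cv2.INTER_CUBIC))
E
```

```text
[ 0.59851095 -0.29992062  0.24900544] [[-0.995, -0.101, -0.001], [-0.101, 0.995, 0.0], [0.001, 0.0, -1.0]] 1.2888958013500147 16.6667 [-1.28117560e+01  2.56306763e+01  9.89203592e+00 -1.26601921e-02
 -7.43020005e+01 -7.13634537e+01]
box_key 0.83 [ 0.462 -0.234  0.073] [403.  60.]
box_key 0.78 [ 0.549 -0.312  0.096] [315. 143.]
box_key 0.77 [ 0.502 -0.407  0.068] [226.  85.]
box_key 0.6 [ 0.663 -0.379  0.069] [247. 237.]
round_key 0.62 [ 0.492 -0.31   0.083] [322.  83.]
```

View pics/s2c.png

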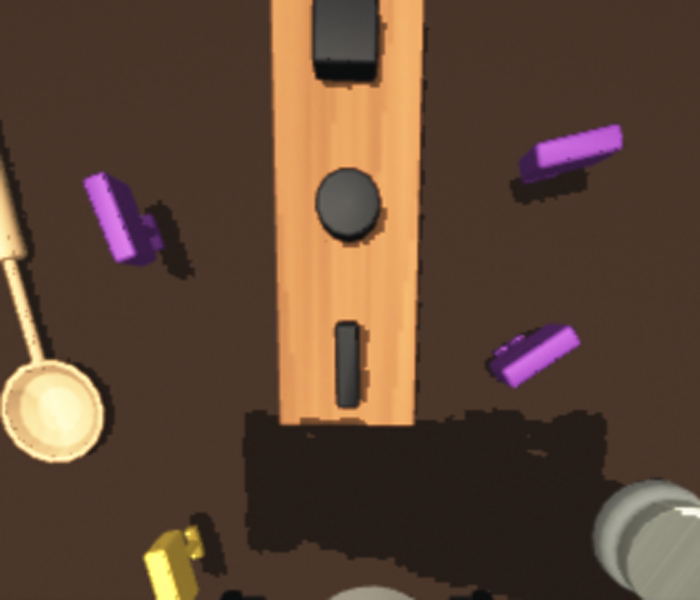

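The crop shows the flat black head at crop (347,364), full picture (318.8,145.7), in line with the tool axes. The round head is behind it at crop (348,204).

```bash
python3 - <<'E'
from h import *
T1=np.load('Ts1.npy');T2=np.load('Ts2.npy');q=cv2.imread('pics/s2.png')
def P(u,v): return plane('wrist',u,v,T2,.091)
ends=[P(318.8,129.5),P(318.5,161.8)]
print(ends,P(318.8,145.6))
m=(q.max(2)<75).astype(np.uint8);m2=np.zeros_like(m);m2[120:168,305:333]=m[120:168,305:333]
n,l,st,ce=cv2.connectedComponentsWithStats(m2)
for i in range(1,n):
    if st[i,4]>60:
        v,u=np.nonzero(l==i);r=cv2.minAreaRect(np.c_[u,v].astype(np.float32));print(st[i],r,P(*r[0]))
print('tri',tri([ray('wrist',312.8,190,T1),ray('wrist',318.8,145.6,T2)]))
s=sense();R=np.array(s['ee_rot']);
for t in ([.5505,-.3078,.054+.0],):print(R.T@(np.array(t)-s['tcp_pos'])*1000)
E
```

```text
[array([ 0.53582706, -0.30922504,  0.091     ]), array([ 0.56731317, -0.30642847,  0.091     ])] [ 0.55129887 -0.30770173  0.091     ]
[314 129  10  34 222] ((318.5, 145.5), (33.0, 9.0), 90.0) [ 0.5512316  -0.30800778  0.091     ]
tri (array([ 0.55290747, -0.30780728,  0.07006767]), [np.float64(2.2231305236572137e-05), np.float64(2.2231305236770807e-05)])
[ 49.26449177  -3.64548404 196.24829214]
```

Call:
servo_tool --deltas '[{"tx":15,"ty":-1,"tz":15,"ax":0,"ay":0,"az":0,"claw":40},{"tx":32,"ty":-2,"tz":40,"ax":0,"ay":0,"az":0,"claw":40},{"tx":45,"ty":-3,"tz":65,"ax":0,"ay":0,"az":0,"claw":40},{"tx":48,"ty":-3.2,"tz":90,"ax":0,"ay":0,"az":0,"claw":40},{"tx":48,"ty":-3.2,"tz":115,"ax":0,"ay":0,"az":0,"claw":40},{"tx":48,"ty":-3.2,"tz":135,"ax":0,"ay":0,"az":0,"claw":40},{"tx":48,"ty":-3.2,"tz":150,"ax":0,"ay":0,"az":0,"claw":40},{"tx":48,"ty":-3.2,"tz":165,"ax":0,"ay":0,"az":0,"claw":40},{"tx":48,"ty":-3.2,"tz":180,"ax":0,"ay":0,"az":0,"claw":40},{"tx":48,"ty":-3.2,"tz":190,"ax":0,"ay":0,"az":0,"claw":40},{"tx":48,"ty":-3.2,"tz":190,"ax":0,"ay":0,"az":0,"claw":40},{"tx":48,"ty":-3.2,"tz":190,"ax":0,"ay":0,"az":0,"claw":40}]'

```text
time_s: 17.82
tcp_pos: [0.5512, -0.3078, 0.0599]
ee_rot: [[-0.995, -0.103, -0.0], [-0.103, 0.995, -0.0], [0.0, -0.0, -1.0]]
wrist_force: [0.3, -0.3, 0.6]
gripper_width: 0.461
gripper_force: 0.0
```

Call:
servo_tool --deltas '[{"tx":0,"ty":0,"tz":2,"ax":0,"ay":0,"az":0,"claw":30},{"tx":0,"ty":0,"tz":2,"ax":0,"ay":0,"az":0,"claw":20},{"tx":0,"ty":0,"tz":2,"ax":0,"ay":0,"az":0,"claw":12},{"tx":0,"ty":0,"tz":2,"ax":0,"ay":0,"az":0,"claw":0},{"tx":0,"ty":0,"tz":2,"ax":0,"ay":0,"az":0,"claw":0},{"tx":0,"ty":0,"tz":2,"ax":0,"ay":0,"az":0,"claw":0},{"tx":0,"ty":0,"tz":2,"ax":0,"ay":0,"az":0,"claw":0},{"tx":0,"ty":0,"tz":2,"ax":0,"ay":0,"az":0,"claw":0},{"tx":0,"ty":0,"tz":2,"ax":0,"ay":0,"az":0,"claw":0},{"tx":0,"ty":0,"tz":2,"ax":0,"ay":0,"az":0,"claw":0}]'

```text
time_s: 18.65
tcp_pos: [0.551, -0.3083, 0.058]
ee_rot: [[-0.995, -0.102, 0.0], [-0.102, 0.995, -0.0], [-0.0, -0.0, -1.0]]
wrist_force: [-0.8, 0.1, 2.4]
gripper_width: 0.115
gripper_force: 30.0
```

Call:
servo_tool --deltas '[{"tx":0,"ty":0,"tz":-10,"ax":0,"ay":0,"az":0,"claw":0},{"tx":0,"ty":0,"tz":-25,"ax":0,"ay":0,"az":0,"claw":0},{"tx":0,"ty":0,"tz":-50,"ax":0,"ay":0,"az":0,"claw":0},{"tx":0,"ty":0,"tz":-80,"ax":0,"ay":0,"az":0,"claw":0},{"tx":0,"ty":0,"tz":-110,"ax":0,"ay":0,"az":0,"claw":0},{"tx":-5,"ty":20,"tz":-130,"ax":0,"ay":0,"az":0,"claw":0},{"tx":-15,"ty":55,"tz":-130,"ax":0,"ay":0,"az":-0.015,"claw":0},{"tx":-25,"ty":90,"tz":-130,"ax":0,"ay":0,"az":-0.03,"claw":0},{"tx":-35,"ty":125,"tz":-130,"ax":0,"ay":0,"az":-0.045,"claw":0},{"tx":-45,"ty":160,"tz":-130,"ax":0,"ay":0,"az":-0.06,"claw":0},{"tx":-55,"ty":195,"tz":-130,"ax":0,"ay":0,"az":-0.075,"claw":0},{"tx":-65,"ty":230,"tz":-130,"ax":0,"ay":0,"az":-0.088,"claw":0}]'

```text
time_s: 19.65
tcp_pos: [0.5919, -0.0711, 0.1881]
ee_rot: [[-0.982, -0.189, 0.0], [-0.189, 0.982, 0.0], [-0.0, 0.0, -1.0]]
wrist_force: [0.6, -1.0, -0.3]
gripper_width: 0.119
gripper_force: 30.0
```

```bash
python3 - <<'E'
from h import *
s=sense();R=np.array(s['ee_rot']);print(s['tcp_pos'],R.tolist(),s['gripper_width'],s['gripper_force'])
print(R.T@(np.array([.6052,.0005,.145])-s['tcp_pos'])*1000, np.degrees(np.arctan2(R[1,1],R[0,1])))
E
```

```text
[ 0.59193874 -0.07106097  0.18809472] [[-0.9819418659336233, -0.18918285933970774, 0.00013288659283386097], [-0.18918283306962053, 0.981941861913881, 0.0001883954696166706], [-0.00016612810201944867, 0.00015985353685956063, -0.9999999734241498]] 0.11851792430557434 29.998343805782497
[-26.55273364  67.75301996  43.10996102] 100.90510079423015
```

Call:
servo_tool --deltas '[{"tx":-8,"ty":20,"tz":0,"ax":0,"ay":0,"az":0,"claw":0},{"tx":-16,"ty":42,"tz":0,"ax":0,"ay":0,"az":0,"claw":0},{"tx":-23,"ty":58,"tz":5,"ax":0,"ay":0,"az":0,"claw":0},{"tx":-26.6,"ty":68,"tz":15,"ax":0,"ay":0,"az":0,"claw":0},{"tx":-26.6,"ty":68,"tz":30,"ax":0,"ay":0,"az":0,"claw":0},{"tx":-26.6,"ty":68,"tz":43,"ax":0,"ay":0,"az":0,"claw":0},{"tx":-26.6,"ty":68,"tz":43,"ax":0,"ay":0,"az":0,"claw":0},{"tx":-26.6,"ty":68,"tz":43,"ax":0,"ay":0,"az":0,"claw":0}]'

```text
time_s: 20.32
tcp_pos: [0.6047, -0.0015, 0.1437]
ee_rot: [[-0.982, -0.188, -0.003], [-0.188, 0.982, -0.001], [0.003, -0.0, -1.0]]
wrist_force: [0.2, -0.9, -0.0]
gripper_width: 0.112
gripper_force: 30.0
```

```bash
python3 - <<'E'
from h import *
s=sense();R=np.array(s['ee_rot']);tc=np.array(s['tcp_pos']);print(tc,s['time_s'])
tip=tc+R@[0,0,.043]; print('tip pred',tip)
im=capture('scene');_,T=towor('scene',[0,0,0]);cv2.imwrite('pics/sc3.png',im)
h=np.array([.6052,.0005,.08])
print('pix tip',pix('scene',tip,T),'hole',pix('scene',h,T), 'head edges',[pix('scene',tip+R@[a,0,-.040],T) for a in (-.017,.017)],'bit',[pix('scene',tip+R@[a,0,0],T) for a in (-.008,.008)])
u,v=map(int,pix('scene',h,T))
c=cv2.resize(im[v-50:v+30,u-50:u+50],None,fx=7,fy=7,interpolation=cv2.INTER_CUBIC);cv2.imwrite('pics/sc3c.png',c);print(u-50,v-50)
E
```

```text
[ 0.6047092  -0.00148972  0.14369282] 20.3167
tip pred [ 0.60459893 -0.00152136  0.10069297]
pix tip (np.float64(354.5178365685886), np.float64(180.68563759648526)) hole (np.float64(354.38676224448096), np.float64(185.10617803403852)) head edges [(np.float64(362.20375354915), np.float64(172.81021583205987)), (np.float64(349.74152532945817), np.float64(169.02632377469277))] bit [(np.float64(357.3558374869773), np.float64(181.56448259739454)), (np.float64(351.6893365124706), np.float64(179.80973473180177))]
304 135
```

View pics/sc3c.png

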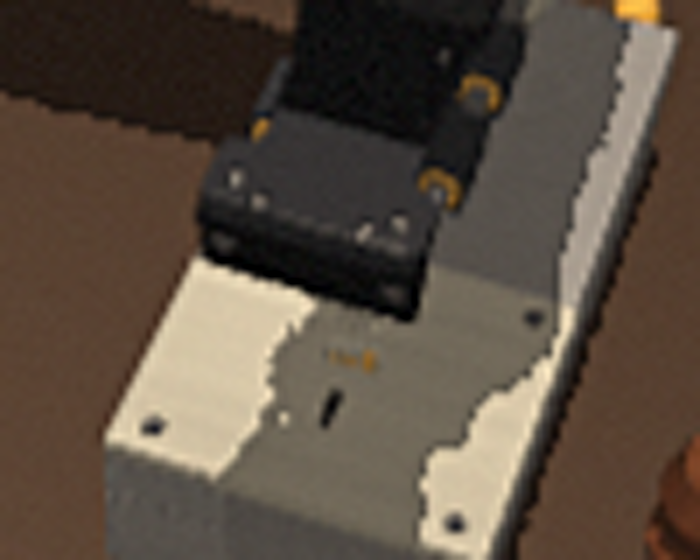

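The crop shows the empty slot at about (355,357), full picture (354.7,186), against a prediction of (354.4,185.1). The gripper hides the key itself. The pose is 2 mm short in y, so I'll correct that and lower.

Call:
servo_tool --deltas '[{"tx":-0.9,"ty":1.7,"tz":4,"ax":0,"ay":0,"az":0,"claw":0},{"tx":-0.9,"ty":1.7,"tz":10,"ax":0,"ay":0,"az":0,"claw":0},{"tx":-0.9,"ty":1.7,"tz":16,"ax":0,"ay":0,"az":0,"claw":0},{"tx":-0.9,"ty":1.7,"tz":18,"ax":0,"ay":0,"az":0,"claw":0},{"tx":-0.9,"ty":1.7,"tz":18,"ax":0,"ay":0,"az":0,"claw":0},{"tx":-0.9,"ty":1.7,"tz":18,"ax":0,"ay":0,"az":0,"claw":0}]'

```text
time_s: 20.87
tcp_pos: [0.606, 0.0007, 0.1265]
ee_rot: [[-0.982, -0.189, -0.0], [-0.189, 0.982, -0.0], [0.0, -0.0, -1.0]]
wrist_force: [0.5, 0.1, -0.8]
gripper_width: 0.111
gripper_force: 30.0
```

Call:
servo_tool --deltas '[{"tx":0,"ty":0,"tz":1.5,"ax":0,"ay":0,"az":0,"claw":0},{"tx":0,"ty":0,"tz":3,"ax":0,"ay":0,"az":0,"claw":0},{"tx":0,"ty":0,"tz":4.5,"ax":0,"ay":0,"az":0,"claw":0},{"tx":0,"ty":0,"tz":5,"ax":0,"ay":0,"az":0,"claw":0},{"tx":0,"ty":0,"tz":5,"ax":0,"ay":0,"az":0,"claw":0}]'

```text
time_s: 21.28
tcp_pos: [0.6058, 0.0008, 0.1215]
ee_rot: [[-0.982, -0.189, -0.001], [-0.189, 0.982, -0.0], [0.001, -0.0, -1.0]]
wrist_force: [-1.2, -0.1, -0.9]
gripper_width: 0.11
gripper_force: 30.0
```

Call:
servo_tool --deltas '[{"tx":0,"ty":0,"tz":1,"ax":0,"ay":0,"az":0,"claw":0},{"tx":0,"ty":0,"tz":2,"ax":0,"ay":0,"az":0,"claw":0},{"tx":0,"ty":0,"tz":3,"ax":0,"ay":0,"az":0,"claw":0},{"tx":0,"ty":0,"tz":4,"ax":0,"ay":0,"az":0,"claw":0},{"tx":0,"ty":0,"tz":4,"ax":0,"ay":0,"az":0,"claw":0},{"tx":0,"ty":0,"tz":4,"ax":0,"ay":0,"az":0,"claw":0}]'

```text
time_s: 21.78
tcp_pos: [0.6056, 0.0003, 0.1187]
ee_rot: [[-0.982, -0.189, -0.001], [-0.189, 0.982, -0.001], [0.001, -0.001, -1.0]]
wrist_force: [-3.8, -2.1, 5.8]
gripper_width: 0.111
gripper_force: 30.0
```

Call:
servo_tool --deltas '[{"tx":1.2,"ty":-0.3,"tz":0.5,"ax":0,"ay":0,"az":0.04,"claw":0},{"tx":1.2,"ty":-0.3,"tz":1,"ax":0,"ay":0,"az":0.07,"claw":0},{"tx":1.2,"ty":-0.3,"tz":1.5,"ax":0,"ay":0,"az":0,"claw":0},{"tx":1.2,"ty":-0.3,"tz":2,"ax":0,"ay":0,"az":-0.07,"claw":0},{"tx":1.2,"ty":-0.3,"tz":2.5,"ax":0,"ay":0,"az":0,"claw":0},{"tx":1.2,"ty":-0.3,"tz":3,"ax":0,"ay":0,"az":0.07,"claw":0},{"tx":1.2,"ty":-0.3,"tz":3.5,"ax":0,"ay":0,"az":0,"claw":0},{"tx":1.2,"ty":-0.3,"tz":4,"ax":0,"ay":0,"az":-0.07,"claw":0},{"tx":1.2,"ty":-0.3,"tz":4,"ax":0,"ay":0,"az":0,"claw":0},{"tx":1.2,"ty":-0.3,"tz":4,"ax":0,"ay":0,"az":0,"claw":0}]'

```text
time_s: 22.62
tcp_pos: [0.6053, 0.0002, 0.1159]
ee_rot: [[-0.982, -0.187, 0.002], [-0.187, 0.982, -0.0], [-0.002, -0.001, -1.0]]
wrist_force: [-2.9, -0.5, 8.1]
gripper_width: 0.114
gripper_force: 30.0
```

Call:
servo_tool --deltas '[{"tx":0.8,"ty":0,"tz":1,"ax":0,"ay":0,"az":0.07,"claw":0},{"tx":0.8,"ty":0,"tz":1.5,"ax":0,"ay":0,"az":0,"claw":0},{"tx":0.8,"ty":0,"tz":2,"ax":0,"ay":0,"az":-0.07,"claw":0},{"tx":0.8,"ty":0,"tz":2.5,"ax":0,"ay":0,"az":0,"claw":0},{"tx":0.8,"ty":0,"tz":3,"ax":0,"ay":0,"az":0.07,"claw":0},{"tx":0.8,"ty":0,"tz":3.5,"ax":0,"ay":0,"az":0,"claw":0},{"tx":0.8,"ty":0,"tz":4,"ax":0,"ay":0,"az":-0.07,"claw":0},{"tx":0.8,"ty":0,"tz":4.5,"ax":0,"ay":0,"az":0,"claw":0},{"tx":0.8,"ty":0,"tz":5,"ax":0,"ay":0,"az":0,"claw":0},{"tx":0.8,"ty":0,"tz":5,"ax":0,"ay":0,"az":0,"claw":0}]'

```text
time_s: 23.45
tcp_pos: [0.6044, 0.0003, 0.1084]
ee_rot: [[-0.982, -0.189, 0.001], [-0.189, 0.982, 0.001], [-0.001, 0.0, -1.0]]
wrist_force: [0.0, -0.1, -1.1]
gripper_width: 0.11
gripper_force: 30.0
```

Call:
servo_tool --deltas '[{"tx":0,"ty":0,"tz":1,"ax":0,"ay":0,"az":0,"claw":0},{"tx":0,"ty":0,"tz":2,"ax":0,"ay":0,"az":0,"claw":0},{"tx":0,"ty":0,"tz":3,"ax":0,"ay":0,"az":0,"claw":0},{"tx":0,"ty":0,"tz":4,"ax":0,"ay":0,"az":0,"claw":0},{"tx":0,"ty":0,"tz":5,"ax":0,"ay":0,"az":0,"claw":0},{"tx":0,"ty":0,"tz":6,"ax":0,"ay":0,"az":0,"claw":0},{"tx":0,"ty":0,"tz":7,"ax":0,"ay":0,"az":0,"claw":0},{"tx":0,"ty":0,"tz":7,"ax":0,"ay":0,"az":0,"claw":0},{"tx":0,"ty":0,"tz":7,"ax":0,"ay":0,"az":0,"claw":0}]'

```text
time_s: 24.2
tcp_pos: [0.6042, 0.0002, 0.1028]
ee_rot: [[-0.982, -0.189, 0.001], [-0.189, 0.982, -0.0], [-0.0, -0.0, -1.0]]
wrist_force: [-1.8, 1.0, 5.8]
gripper_width: 0.113
gripper_force: 30.0
```

Call:
servo_tool --deltas '[{"tx":0,"ty":0,"tz":0,"ax":0,"ay":0,"az":0.07,"claw":0},{"tx":0,"ty":0,"tz":0,"ax":0,"ay":0,"az":0.14,"claw":0},{"tx":0,"ty":0,"tz":0,"ax":0,"ay":0,"az":0.21,"claw":0},{"tx":0,"ty":0,"tz":0,"ax":0,"ay":0,"az":0.28,"claw":0},{"tx":0,"ty":0,"tz":0,"ax":0,"ay":0,"az":0.35,"claw":0},{"tx":0,"ty":0,"tz":0,"ax":0,"ay":0,"az":0.42,"claw":0},{"tx":0,"ty":0,"tz":0,"ax":0,"ay":0,"az":0.5,"claw":0},{"tx":0,"ty":0,"tz":0,"ax":0,"ay":0,"az":0.58,"claw":0},{"tx":0,"ty":0,"tz":0,"ax":0,"ay":0,"az":0.66,"claw":0},{"tx":0,"ty":0,"tz":0,"ax":0,"ay":0,"az":0.74,"claw":0},{"tx":0,"ty":0,"tz":0,"ax":0,"ay":0,"az":0.82,"claw":0},{"tx":0,"ty":0,"tz":0,"ax":0,"ay":0,"az":0.82,"claw":0}]'

```text
time_s: 25.2
tcp_pos: [0.605, 0.0005, 0.1028]
ee_rot: [[-0.808, 0.59, 0.003], [0.59, 0.808, 0.0], [-0.002, 0.002, -1.0]]
wrist_force: [-1.5, 1.0, 4.4]
gripper_width: 0.113
gripper_force: 30.0
```

```bash
python3 - <<'E'
from h import *
s=sense();print(s['joints'],s['moment'],s['wrist_force'],s['tcp_pos'])
E
```

```text
[ 1.53694922e+01  2.61829773e+01 -1.15867799e+01  2.44346314e-02
 -5.20784043e+01 -1.41524651e+02] [0.31247216 0.16488851 0.07012251] [-1.49746583  0.97865278  4.36338131] [6.05045793e-01 4.76966156e-04 1.02780055e-01]
```

J6 is at -141.5° and its limit is -177.46°, so this grip would only just give 1.33 rad. I'll turn back, release, and regrip with the hand turned half round.

Call:
servo_tool --deltas '[{"tx":0,"ty":0,"tz":0,"ax":0,"ay":0,"az":-0.08,"claw":0},{"tx":0,"ty":0,"tz":0,"ax":0,"ay":0,"az":-0.16,"claw":0},{"tx":0,"ty":0,"tz":0,"ax":0,"ay":0,"az":-0.24,"claw":0},{"tx":0,"ty":0,"tz":0,"ax":0,"ay":0,"az":-0.32,"claw":0},{"tx":0,"ty":0,"tz":0,"ax":0,"ay":0,"az":-0.4,"claw":0},{"tx":0,"ty":0,"tz":0,"ax":0,"ay":0,"az":-0.48,"claw":0},{"tx":0,"ty":0,"tz":0,"ax":0,"ay":0,"az":-0.56,"claw":0},{"tx":0,"ty":0,"tz":0,"ax":0,"ay":0,"az":-0.64,"claw":0},{"tx":0,"ty":0,"tz":0,"ax":0,"ay":0,"az":-0.72,"claw":0},{"tx":0,"ty":0,"tz":0,"ax":0,"ay":0,"az":-0.8,"claw":0},{"tx":0,"ty":0,"tz":0,"ax":0,"ay":0,"az":-0.82,"claw":0},{"tx":0,"ty":0,"tz":0,"ax":0,"ay":0,"az":-0.82,"claw":0}]'

```text
time_s: 26.2
tcp_pos: [0.6051, 0.0001, 0.1027]
ee_rot: [[-0.982, -0.19, 0.003], [-0.19, 0.982, -0.0], [-0.002, -0.001, -1.0]]
wrist_force: [-0.3, -0.2, 5.2]
gripper_width: 0.114
gripper_force: 30.0
```

Call:
servo_tool --deltas '[{"tx":0,"ty":0,"tz":-1.5,"ax":0,"ay":0,"az":0,"claw":0},{"tx":0,"ty":0,"tz":-1.5,"ax":0,"ay":0,"az":0,"claw":20},{"tx":0,"ty":0,"tz":-1.5,"ax":0,"ay":0,"az":0,"claw":35},{"tx":0,"ty":0,"tz":-1.5,"ax":0,"ay":0,"az":0,"claw":45},{"tx":0,"ty":0,"tz":-1.5,"ax":0,"ay":0,"az":0,"claw":45},{"tx":0,"ty":0,"tz":-1.5,"ax":0,"ay":0,"az":0,"claw":45},{"tx":0,"ty":0,"tz":-1.5,"ax":0,"ay":0,"az":0,"claw":45},{"tx":0,"ty":0,"tz":-10,"ax":0,"ay":0,"az":0,"claw":45},{"tx":0,"ty":0,"tz":-25,"ax":0,"ay":0,"az":0,"claw":45},{"tx":0,"ty":0,"tz":-40,"ax":0,"ay":0,"az":0,"claw":45},{"tx":0,"ty":0,"tz":-50,"ax":0,"ay":0,"az":0,"claw":45},{"tx":0,"ty":0,"tz":-50,"ax":0,"ay":0,"az":0,"claw":45}]'

```text
time_s: 27.2
tcp_pos: [0.6058, 0.0004, 0.1549]
ee_rot: [[-0.982, -0.189, 0.006], [-0.189, 0.982, 0.001], [-0.006, -0.0, -1.0]]
wrist_force: [0.3, -0.5, -0.2]
gripper_width: 0.517
gripper_force: 0.0
```

Call:
servo_tool --deltas '[{"tx":0,"ty":0,"tz":0,"ax":0,"ay":0,"az":-0.1,"claw":45},{"tx":0,"ty":0,"tz":0,"ax":0,"ay":0,"az":-0.2,"claw":45},{"tx":0,"ty":0,"tz":0,"ax":0,"ay":0,"az":-0.32,"claw":45},{"tx":0,"ty":0,"tz":0,"ax":0,"ay":0,"az":-0.44,"claw":45},{"tx":0,"ty":0,"tz":0,"ax":0,"ay":0,"az":-0.56,"claw":45},{"tx":0,"ty":0,"tz":0,"ax":0,"ay":0,"az":-0.68,"claw":45},{"tx":0,"ty":0,"tz":0,"ax":0,"ay":0,"az":-0.8,"claw":45},{"tx":0,"ty":0,"tz":0,"ax":0,"ay":0,"az":-0.92,"claw":45},{"tx":0,"ty":0,"tz":0,"ax":0,"ay":0,"az":-1.04,"claw":45},{"tx":0,"ty":0,"tz":0,"ax":0,"ay":0,"az":-1.16,"claw":45},{"tx":0,"ty":0,"tz":0,"ax":0,"ay":0,"az":-1.26,"claw":45},{"tx":0,"ty":0,"tz":0,"ax":0,"ay":0,"az":-1.34,"claw":45}]'

```text
time_s: 28.2
tcp_pos: [0.6036, 0.0001, 0.151]
ee_rot: [[-0.036, -0.999, -0.001], [-0.999, 0.036, -0.0], [0.0, 0.001, -1.0]]
wrist_force: [0.3, -0.1, -0.4]
gripper_width: 0.518
gripper_force: 0.0
```

```bash
python3 look.py k1 box_key
```

```text
[6.03597641e-01 1.39103416e-04 1.50950905e-01] [[-0.036, -0.999, -0.001], [-0.999, 0.036, -0.0], [0.0, 0.001, -1.0]] 53.21197463548348 28.2 [ 1.53547923e+01  2.33338136e+01 -8.39612325e+00 -2.29046830e-02
 -5.83417908e+01 -1.74331226e+01]
box_key 0.91 [ 0.601 -0.003  0.138] [326. 239.]
```

View pics/k1.png

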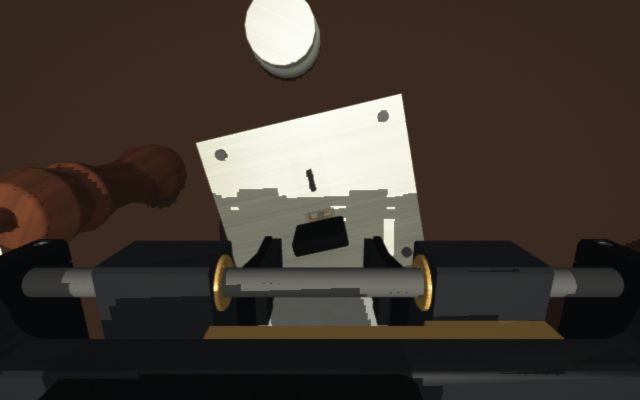

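The view shows the key standing upright in the slot, head at about (322,236), with the pointer at (311,180) and the pepper mill well to the left at (90,190). I'll go on with the half turn.

Call:
servo_tool --deltas '[{"tx":0,"ty":0,"tz":0,"ax":0,"ay":0,"az":-0.1,"claw":45},{"tx":0,"ty":0,"tz":0,"ax":0,"ay":0,"az":-0.2,"claw":45},{"tx":0,"ty":0,"tz":0,"ax":0,"ay":0,"az":-0.3,"claw":45},{"tx":0,"ty":0,"tz":0,"ax":0,"ay":0,"az":-0.4,"claw":45},{"tx":0,"ty":0,"tz":0,"ax":0,"ay":0,"az":-0.5,"claw":45},{"tx":0,"ty":0,"tz":0,"ax":0,"ay":0,"az":-0.6,"claw":45},{"tx":0,"ty":0,"tz":0,"ax":0,"ay":0,"az":-0.7,"claw":45},{"tx":0,"ty":0,"tz":0,"ax":0,"ay":0,"az":-0.8,"claw":45},{"tx":0,"ty":0,"tz":0,"ax":0,"ay":0,"az":-0.9,"claw":45},{"tx":0,"ty":0,"tz":0,"ax":0,"ay":0,"az":-1.0,"claw":45},{"tx":0,"ty":0,"tz":0,"ax":0,"ay":0,"az":-1.1,"claw":45},{"tx":0,"ty":0,"tz":0,"ax":0,"ay":0,"az":-1.2,"claw":45}]'

```text
time_s: 29.3
tcp_pos: [0.6038, 0.0001, 0.1512]
ee_rot: [[0.917, -0.398, -0.001], [-0.398, -0.917, 0.0], [-0.001, 0.0, -1.0]]
wrist_force: [0.2, -0.7, -0.4]
gripper_width: 0.518
gripper_force: 0.0
```

Call:
servo_tool --deltas '[{"tx":0,"ty":0,"tz":0,"ax":0,"ay":0,"az":-0.1,"claw":45},{"tx":0,"ty":0,"tz":0,"ax":0,"ay":0,"az":-0.2,"claw":45},{"tx":0,"ty":0,"tz":0,"ax":0,"ay":0,"az":-0.3,"claw":45},{"tx":0,"ty":0,"tz":0,"ax":0,"ay":0,"az":-0.4,"claw":45},{"tx":0,"ty":0,"tz":0,"ax":0,"ay":0,"az":-0.5,"claw":45},{"tx":0,"ty":0,"tz":0,"ax":0,"ay":0,"az":-0.57,"claw":45},{"tx":0,"ty":0,"tz":0,"ax":0,"ay":0,"az":-0.6,"claw":45},{"tx":0,"ty":0,"tz":0,"ax":0,"ay":0,"az":-0.6,"claw":45},{"tx":0,"ty":0,"tz":0,"ax":0,"ay":0,"az":-0.6,"claw":45}]'

```text
time_s: 30.05
tcp_pos: [0.6039, 0.0001, 0.1513]
ee_rot: [[0.983, 0.185, -0.001], [0.185, -0.983, -0.0], [-0.001, -0.0, -1.0]]
wrist_force: [-0.2, 1.0, 0.5]
gripper_width: 0.519
gripper_force: 0.0
```

```bash
python3 - <<'E'
from h import *
s=sense();R=np.array(s['ee_rot']);print(s['joints'],s['tcp_pos'],np.degrees(np.arctan2(R[1,1],R[0,1]))%360)
print(R.T@(np.array([.6045,.0003,.104])-s['tcp_pos'])*1000)
E
```

```text
[ 1.53539875e+01  2.33194443e+01 -8.36546884e+00 -8.68587946e-03
 -5.83528129e+01  8.52957018e+01] [6.03852820e-01 1.33552449e-04 1.51322518e-01] 280.6451280536778
[ 6.98344427e-01 -4.05037151e-02  4.73220657e+01]
```

Call:
servo_tool --deltas '[{"tx":0.5,"ty":0,"tz":15,"ax":0,"ay":0,"az":0,"claw":45},{"tx":0.5,"ty":0,"tz":30,"ax":0,"ay":0,"az":0,"claw":45},{"tx":0.5,"ty":0,"tz":42,"ax":0,"ay":0,"az":0,"claw":45},{"tx":0.5,"ty":0,"tz":47.5,"ax":0,"ay":0,"az":0,"claw":40},{"tx":0.5,"ty":0,"tz":47.5,"ax":0,"ay":0,"az":0,"claw":20},{"tx":0.5,"ty":0,"tz":47.5,"ax":0,"ay":0,"az":0,"claw":0},{"tx":0.5,"ty":0,"tz":47.5,"ax":0,"ay":0,"az":0,"claw":0},{"tx":0.5,"ty":0,"tz":47.5,"ax":0,"ay":0,"az":0,"claw":0},{"tx":0.5,"ty":0,"tz":47.5,"ax":0,"ay":0,"az":0,"claw":0},{"tx":0.5,"ty":0,"tz":47.5,"ax":0,"ay":0,"az":0,"claw":0},{"tx":0.5,"ty":0,"tz":47.5,"ax":0,"ay":0,"az":0,"claw":0},{"tx":0.5,"ty":0,"tz":47.5,"ax":0,"ay":0,"az":0,"claw":0}]'

```text
time_s: 31.05
tcp_pos: [0.6049, 0.0003, 0.1048]
ee_rot: [[0.982, 0.187, 0.001], [0.187, -0.982, 0.0], [0.001, 0.0, -1.0]]
wrist_force: [-0.1, 0.8, 1.8]
gripper_width: 0.113
gripper_force: 30.0
```

Call:
servo_tool --deltas '[{"tx":0,"ty":0,"tz":1,"ax":0,"ay":0,"az":0,"claw":0},{"tx":0,"ty":0,"tz":2,"ax":0,"ay":0,"az":0,"claw":0},{"tx":0,"ty":0,"tz":2,"ax":0,"ay":0,"az":0,"claw":0}]'

```text
time_s: 31.3
tcp_pos: [0.6051, 0.0003, 0.1044]
ee_rot: [[0.982, 0.188, 0.002], [0.188, -0.982, -0.0], [0.002, 0.001, -1.0]]
wrist_force: [-3.3, 0.2, 9.3]
gripper_width: 0.108
gripper_force: 30.0
```

Gripped, with the key pressed on the floor at 9 N. Now I'll turn it.

Call:
servo_tool --deltas '[{"tx":0,"ty":0,"tz":0,"ax":0,"ay":0,"az":0.07,"claw":0},{"tx":0,"ty":0,"tz":0,"ax":0,"ay":0,"az":0.14,"claw":0},{"tx":0,"ty":0,"tz":0,"ax":0,"ay":0,"az":0.21,"claw":0},{"tx":0,"ty":0,"tz":0,"ax":0,"ay":0,"az":0.28,"claw":0},{"tx":0,"ty":0,"tz":0,"ax":0,"ay":0,"az":0.35,"claw":0},{"tx":0,"ty":0,"tz":0,"ax":0,"ay":0,"az":0.42,"claw":0},{"tx":0,"ty":0,"tz":0,"ax":0,"ay":0,"az":0.5,"claw":0},{"tx":0,"ty":0,"tz":0,"ax":0,"ay":0,"az":0.58,"claw":0},{"tx":0,"ty":0,"tz":0,"ax":0,"ay":0,"az":0.66,"claw":0},{"tx":0,"ty":0,"tz":0,"ax":0,"ay":0,"az":0.74,"claw":0},{"tx":0,"ty":0,"tz":0,"ax":0,"ay":0,"az":0.82,"claw":0},{"tx":0,"ty":0,"tz":0,"ax":0,"ay":0,"az":0.9,"claw":0}]'

```text
time_s: 32.3
tcp_pos: [0.6059, -0.0, 0.1045]
ee_rot: [[0.755, -0.655, 0.003], [-0.655, -0.755, -0.001], [0.003, -0.002, -1.0]]
wrist_force: [-0.4, -0.4, 8.2]
gripper_width: 0.114
gripper_force: 30.0
```

Call:
servo_tool --deltas '[{"tx":0,"ty":0,"tz":0,"ax":0,"ay":0,"az":0.08,"claw":0},{"tx":0,"ty":0,"tz":0,"ax":0,"ay":0,"az":0.16,"claw":0},{"tx":0,"ty":0,"tz":0,"ax":0,"ay":0,"az":0.24,"claw":0},{"tx":0,"ty":0,"tz":0,"ax":0,"ay":0,"az":0.32,"claw":0},{"tx":0,"ty":0,"tz":0,"ax":0,"ay":0,"az":0.4,"claw":0},{"tx":0,"ty":0,"tz":0,"ax":0,"ay":0,"az":0.48,"claw":0},{"tx":0,"ty":0,"tz":0,"ax":0,"ay":0,"az":0.55,"claw":0},{"tx":0,"ty":0,"tz":0,"ax":0,"ay":0,"az":0.6,"claw":0},{"tx":0,"ty":0,"tz":0,"ax":0,"ay":0,"az":0.65,"claw":0},{"tx":0,"ty":0,"tz":0,"ax":0,"ay":0,"az":0.68,"claw":0},{"tx":0,"ty":0,"tz":0,"ax":0,"ay":0,"az":0.68,"claw":0},{"tx":0,"ty":0,"tz":0,"ax":0,"ay":0,"az":0.68,"claw":0}]'

```text
time_s: 33.3
tcp_pos: [0.6056, -0.0002, 0.1045]
ee_rot: [[0.179, -0.984, 0.003], [-0.984, -0.179, -0.001], [0.002, -0.003, -1.0]]
wrist_force: [-1.4, -1.1, 7.9]
gripper_width: 0.114
gripper_force: 30.0
```

```bash
python3 - <<'E'
from h import *
s=sense();R=np.array(s['ee_rot']);print(s['joints'],s['tcp_pos'],np.degrees(np.arctan2(R[1,1],R[0,1]))%360,s['moment'],s['wrist_force'],s['gripper_force'])
T=np.load('Tb1.npy')
for cam in ('top','wrist'):
    im=capture(cam);_,T=towor(cam,[0,0,0],s)
    h=np.array([.6052,.0005,.08]);x=np.array([.982,.189,0]);y=np.array([-.189,.982,0])
    print(cam,[np.round(pix(cam,h+.03*(-np.cos(a)*y-np.sin(a)*x),T)) for a in (0,1.0,1.25,1.45)])
    cv2.imwrite(f'pics/f_{cam}.png',im)
E
```

```text
[ 15.3333024   26.11793874 -11.44392282   0.12744057 -52.2933949
  -5.08474405] [ 6.05640478e-01 -1.94085822e-04  1.04502425e-01] 190.32649326917905 [-0.27067194  0.67557205  0.083442  ] [-1.4380165  -1.07214451  7.8530218 ] 30.001510377041996
top [array([297., 176.]), array([294., 186.]), array([292., 187.]), array([290., 188.])]
wrist [array([322., 192.]), array([364., 214.]), array([369., 224.]), array([371., 233.])]
```

```bash
python3 - <<'E'
from h import *
s=sense()
x=np.array([.982,.189,0]);y=np.array([-.189,.982,0]);h=np.array([.6046,.0003,.082])
for cam in ('wrist','top'):
    im=cv2.imread(f'pics/f_{cam}.png').max(2);_,T=towor(cam,[0,0,0],s)
    for a in np.arange(-.2,1.7,.1):
        v=[]
        for r in (.026,.030,.034):
            u,w=pix(cam,h+r*(-np.cos(a)*y-np.sin(a)*x),T); v.append(int(im[int(round(w)),int(round(u))]))
        print(cam,round(a,1),v,end='; ')
    print()
E
```

```text
wrist -0.2 [239, 243, 242]; wrist -0.1 [239, 243, 243]; wrist 0.0 [239, 243, 243]; wrist 0.1 [117, 243, 243]; wrist 0.2 [117, 166, 243]; wrist 0.3 [120, 149, 245]; wrist 0.4 [124, 122, 248]; wrist 0.5 [126, 119, 247]; wrist 0.6 [118, 122, 121]; wrist 0.7 [118, 123, 119]; wrist 0.8 [120, 116, 124]; wrist 0.9 [122, 121, 117]; wrist 1.0 [122, 121, 120]; wrist 1.1 [116, 121, 119]; wrist 1.2 [120, 120, 116]; wrist 1.3 [107, 67, 112]; wrist 1.4 [14, 13, 28]; wrist 1.5 [70, 226, 231]; wrist 1.6 [33, 64, 62]; 
top -0.2 [66, 69, 67]; top -0.1 [66, 69, 71]; top 0.0 [66, 70, 66]; top 0.1 [67, 67, 64]; top 0.2 [65, 67, 62]; top 0.3 [66, 97, 88]; top 0.4 [82, 159, 155]; top 0.5 [78, 117, 140]; top 0.6 [71, 100, 117]; top 0.7 [81, 83, 97]; top 0.8 [81, 70, 66]; top 0.9 [108, 90, 67]; top 1.0 [111, 95, 75]; top 1.1 [122, 115, 99]; top 1.2 [104, 117, 119]; top 1.3 [104, 80, 96]; top 1.4 [63, 94, 86]; top 1.5 [85, 135, 172]; top 1.6 [111, 224, 242];
```

Call:
servo_tool --deltas '[{"tx":0,"ty":0,"tz":0,"ax":0,"ay":0,"az":0.02,"claw":0},{"tx":0,"ty":0,"tz":0,"ax":0,"ay":0,"az":0.04,"claw":0},{"tx":0,"ty":0,"tz":0,"ax":0,"ay":0,"az":0.04,"claw":0},{"tx":0,"ty":0,"tz":0,"ax":0,"ay":0,"az":0.04,"claw":0},{"tx":0,"ty":0,"tz":0,"ax":0,"ay":0,"az":0.04,"claw":0}]'

```text
time_s: 33.82
tcp_pos: [0.6056, -0.0002, 0.1045]
ee_rot: [[0.14, -0.99, 0.003], [-0.99, -0.14, -0.001], [0.001, -0.003, -1.0]]
wrist_force: [-1.9, -0.5, 9.2]
gripper_width: 0.11
gripper_force: 30.0
```

```bash
python3 -c "
from station import *
s=sense();print(s['moment'],s['wrist_force'],s['gripper_force'],s['time_s'])
print(finish_job())"
```

```text
[-0.28927276  0.65701734  0.09371808] [-1.9379164  -0.46380837  9.22920189] 30.00162282027304 33.8167
the job is handed in; nothing more can be done
None
```

The job is handed in at 33.8 s; no verdict came back. By my measurements the lever reached about 0.95 rad and was eased back to its stop (rest angle not re-measured), and the flat black key is home and held at about 1.4 rad, after one release and regrip in the lock because the wrist joint was near its limit.

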